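# Move the valve wrench to the other fold-down arm

### The arm

A 6-joint arm with a two-finger parallel gripper is mounted at the origin on the work surface. World frame = base frame: x ahead of the robot, y to its left, z up, the work surface at z = 0. Lengths are in m, angles in degrees, forces in N, time in s.
With the tool pointing down it reaches from about 0.4 to 0.825 m from the base axis. Payload 7 kg.
Tool frame: the origin (TCP) lies between the finger pads; the fingertips stand 19 mm ahead of it and the grasp point (between the pads) is the TCP (r.finger_overhang is the distance from the TCP to the fingertips, in m); z points along the fingers, y is the direction in which the jaws open and shut (so a half turn about z gives the same grasp; the last joint's range is limited). The gripper opens to 88 mm and grips with 3 to 60 N. Pads are 19 mm wide; open, the fingers measure 130 mm over their backs; the gripper's body (78 mm by 193 mm) begins 47 mm behind the grasp point.
Start: joints at [82.798, 20.546, 0.682, 0, -70.136, -16.507], TCP at [0.271, 0.618, 0.246] pointing down, gripper open.
Joint ranges: [-176.03, 176.03], [-82.01, 121.73], [-58.28, 71.71], [-173.87, 95.51], [-174.79, -0.11], [-173.66, 173.66]. Speed limits (degrees/s): [136.94, 136.94, 172.46, 180, 180, 180].

### API

Orientations are given as [roll, pitch, yaw] about the fixed x, y, z axes, in that order (R = Rz(yaw) Ry(pitch) Rx(roll)).
In Python, from plant import r, optics gives the robot as it stands. The module is installed in compiled form; this text tells all that it offers.
- The arm moves only by the tool step_arm, never from a script. Its argument "increments" is a list of rows, each an object of numbers: "tx", "ty", "tz": the shift along the world's x, y, z in mm; "ax", "ay", "az": the turn, a rotation vector about the world's x, y, z in degrees; "claw": the gripper command: -1 is shut, 1 is fully open, values between are in proportion. In form: [{"tx": .., "ty": .., "tz": .., "ax": .., "ay": .., "az": .., "claw": ..}, ...]. A call has 1 to 12 rows; each row shifts and turns the commanded pose from where the row before left it; what a row does not reach is not made up. A row lasts 1/10 s, in which the tool goes at most 50 mm and 8.59 degrees, less where a joint would pass 70% of its speed; a pose out of reach is approached as far as the arm can. A call with a gripper value outside its range is refused whole. The fingers move at their own pace and stop on an object; "newtons" is the grip in N (left out, the last holds). Time passes only in rows, so rows that do not move let the fingers close. It gives the time, the measured TCP pose, the force and the opening at its end, in the units of the state.
- r.get_state(): the state, without advancing time (a new reading comes with each control period).
- optics.capture(name): name is "side" or "top"; returns a dict with "image" (420x560x3 uint8, blue, green, red), "depth" (420x560 float32, m along the optical axis (not along the pixel's ray), 0 where there is no reading), "fx", "fy", "cx", "cy" (pixels), "distortion" ([k1, k2, p1, p2, k3] as OpenCV has them; the pictures are not rectified), "R" (3x3) and "t" (3): a world point X has camera coordinates R X + t. Camera axes: x right, y down, z forward; pixel columns grow to the right and rows downward; lengths in m; the calibration is good to about 2 mm. A picture is of the moment at which its call begins.
- r.close_job(): hands the job in, once; it reports no verdict.
The state is a dict: "time_s": time; "joints": joint angles; "qd": joint speeds; "joint_torque": joint torques, N m; "tcp_pos": TCP position; "eef_rot": TCP orientation; "contact_force": force on the tool from outside, world axes, zero at the start; "moment": the same for the moment, N m; "gripper_width": finger opening in m.
Only numpy, scipy, OpenCV 4.12 (cv2) and the standard library are available. Lean on these libraries where they do the work, as an engineer would, in place of code of your own. Each camera call takes 0.05 s, during which the arm holds its last target. There are 200 camera calls.

### The job

The blue valve wrench belongs on the green bracket today. Fold the green bracket's arm, which is clamped higher or lower on its post each time, fully down to level, take the wrench off the red bracket's arm and hang it by its eye on the green arm, behind the ball, gently and without forcing it, then fold the emptied red arm up flat against its post. Leave everything else on the bench where it is, and do not drop the wrench or lay it down on the way.

Things in the scene. Friction and masses are not known exactly. Their poses are not given: they have to be found in the camera images.
- red_post: Fixed steel post of the red bracket, 40 square, 205 high with red cap, foot 110 square; origin at the foot's underside, z up, y along the hinge, -x out of its face (roughly to the robot). On its face a red head plate 74 wide, 70 high with the hinge in the middle, 40 out (x = -40). Its head is clamped with the hinge centre 165 above the bench.
- red_arm (a joint): Angle, rad, of the red arm (starts down, carrying the wrench): 0 = flat, upright against its post (stop); 1.571 = down, level along -x (stop). The arm is a steel rod 10 diameter with a red ball 13 diameter at its end, ball centre 88 from the hinge centre. Friction hinge, 0.08 N m (1 N at the ball), no spring: it stays where it is left.
- green_post: Fixed steel post of the green bracket, 40 square, 205 high with green cap, foot 110 square; origin at the foot's underside, z up, y along the hinge, -x out of its face (roughly to the robot). On its face a green head plate 74 wide, 70 high with the hinge in the middle, 40 out (x = -40). Its head is clamped at an unknown height, hinge centre 145 to 200 above the bench: feel or look for it; it does not slip under 100 N.
- green_arm (a joint): Angle, rad, of the green arm (starts empty, folded up at 0 to 0.3): 0 = flat, upright against its post (stop); 1.571 = down, level along -x (stop). The arm is a steel rod 10 diameter with a green ball 13 diameter at its end, ball centre 88 from the hinge centre. Friction hinge, 0.08 N m (1 N at the ball), no spring: it stays where it is left.
- wrench_eye (a point): Centre of the eye of the blue plastic valve wrench, which hangs upright by it, 45 to 65 out from the red hinge. Hole 16 diameter, plate 8 thick: it passes the 13 ball with 1.5 all round; hung on the 10 rod its centre is 3 below the rod's axis. Axes: x along the hole, y across the width, z up. The wrench reaches 124 below (ring head 52 diameter, 14 thick) and 56 above this point.
- wrench_grip (a point): Centre of the wrench's flat grip end, 38 straight above the eye centre, same axes: 28 wide (y), 10 thick (x), 38 high. The wrench is symmetric left and right and weighs 0.14 to 0.26 kg.
- reagent: Bystander, leave alone: amber reagent bottle, 52 dia x 120. Origin at the middle of its underside.
- grease_jar: Bystander, leave alone: grey jar, 64 dia x 60. Origin at the middle of its underside.
- coupling: Bystander, leave alone: white upright pipe coupling, 60 dia x 55. Origin at the middle of its underside.
- oring: Bystander, leave alone: flat black rubber ring, 56 dia x 8. Origin at the middle of its underside.
- screwdriver: Bystander, leave alone: screwdriver lying flat. Origin at the middle of its underside.
- ball_valve: Bystander, leave alone: grey ball valve with blue handle, about 110 x 64 x 74. Origin at the middle of its underside.
- control_head: Bystander, leave alone: opened black control head with green board, 110 x 170 x 60. Origin at the middle of its underside.

How it is judged (in metres and radians):
On the way, in this order (a step that is already met when the one before it is completed fails the run):
1. the green arm is folded down level, to within 0.09 rad (value of joint green_arm above 1.48 rad), for 0.2 s.
2. the wrench hangs by its eye on the lowered green arm, behind the ball, let go (value of joint green_arm above 1.48 rad and x of wrench_eye in the frame of green_post between -0.119 and -0.046 m and y of wrench_eye in the frame of green_post between -0.006 and 0.006 m and z of wrench_eye in the frame of green_post above 0.135 m and angle between wrench_eye's own z axis and vertical below 0.2 rad and contact force between wrench and green_post above 0.5 N and contact force between the fingers and wrench below 0.1 N), for 0.3 s.
3. the red arm is folded up flat, to within 0.1 rad (value of joint red_arm below 0.1 rad), for 0.2 s.
At the end, for the whole second after the job is handed in: Green arm within 0.09 rad of level; it alone carries the wrench (over 0.5 N) by its eye, 9 to 82 mm behind the ball centre, within 6 mm sideways of the rod, over 135 mm above the bench, within 0.2 rad of upright, released and at rest; red arm flat, within 0.1 rad (all of step 2 and value of joint red_arm below 0.1 rad and linear speed of wrench below 0.05 m/s and angular speed of wrench below 0.5 rad/s); the robot touches nothing.
It fails at once if the wrench is forced against the green bracket with over 30 N (contact force between wrench and green_post above 30 N).
It fails at once if the wrench is dropped or laid down (eye under 80 mm above the bench) (height (world z) of wrench_eye below 0.08 m).
It fails at once if a bystander is shifted by more than 20 mm (distance of any of reagent, grease_jar, coupling, oring, screwdriver, ball_valve, control_head from where it was at the start of the episode above 0.02 m).
It also fails if it takes over 72 s, if anything falls off the work surface, if the arm or the gripper's body presses on something with over 40 N, if the wrist force passes 120 N, or if a joint passes its speed limit or range.

## Working session

There is one attempt and no reset: what is moved stays moved. The work goes in short steps, Python scripts to look and compute and a tool call to move; the robot and the scene stay as the last step left them, time stands still between calls to the robot, and variables do not carry over. Pictures are saved under pics/ and viewed, about 8 in all and at most 12, crops included, and the job is handed in when it is done.

Besides the shell and the picture viewer there is one more tool, called after "Call:" as name([rows], argument=value, ...), one row to a line, values as JSON. step_arm: Moves the arm, as the interface text tells. Its arguments: {"type":"object","properties":{"increments":{"type":"array","items":{"type":"object","properties":{"tx":{"type":"number"},"ty":{"type":"number"},"tz":{"type":"number"},"ax":{"type":"number"},"ay":{"type":"number"},"az":{"type":"number"},"claw":{"type":"number"}}}},"newtons":{"type":"number"}},"required":["increments"]}

```bash
mkdir -p pics; cat > h.py <<'E'
import numpy as np, cv2, pickle
from plant import r, optics
def grab(n,tag):
    c=optics.capture(n); pickle.dump(c,open(f'pics/{tag}.pkl','wb')); cv2.imwrite(f'pics/{tag}.png',c['image']); return c
def load(tag): return pickle.load(open(f'pics/{tag}.pkl','rb'))
def cloud(c):
    h,w=c['depth'].shape
    K=np.array([[c['fx'],0,c['cx']],[0,c['fy'],c['cy']],[0,0,1]])
    v,u=np.mgrid[:h,:w]
    p=cv2.undistortPoints(np.stack([u,v],-1).reshape(-1,1,2).astype(float),K,np.array(c['distortion'])).reshape(h,w,2)
    d=c['depth'].astype(float)
    X=np.dstack([p*d[...,None],d])
    return (X-np.array(c['t']))@np.array(c['R'])
E
python3 - <<'E'
from h import *
for n in('side','top'):
    c=grab(n,n+'0'); print(n,np.round(-np.array(c['R']).T@c['t'],3),np.round(c['R'],2).tolist(),c['fx'])
print(r.get_state())
E
```

```text
side [-0.114 -0.742  1.265] [[0.78, -0.62, -0.01], [-0.46, -0.57, -0.68], [0.42, 0.53, -0.74]] 477.25580506790874
top [0.337 0.045 1.245] [[-0.01, -1.0, -0.01], [-0.98, 0.01, -0.19], [0.19, 0.01, -0.98]] 402.24890371306486
{'time_s': 0.1, 'joints': array([ 8.27959789e+01,  2.05862104e+01,  6.38109700e-01, -1.62683970e-02,
       -7.01376787e+01, -1.65060936e+01]), 'qd': array([-0.01032833, -0.12152965,  0.13821848, -0.00934565,  0.0056406 ,
        0.11919041]), 'joint_torque': array([-1.73227516e-03, -5.84163952e+01,  2.93749827e+01,  7.01562077e+00,
        1.01455289e-02, -5.44896693e-05]), 'tcp_pos': array([0.27129649, 0.6176154 , 0.2447267 ]), 'eef_rot': array([ 1.79913410e+02, -9.70947088e-03, -2.37156462e+01]), 'contact_force': array([-0.38342315, -0.30452761,  0.15690711]), 'moment': array([ 0.02546506, -0.01262236,  0.00881157]), 'gripper_width': 0.08790871788365084}
```

View pics/side0.png

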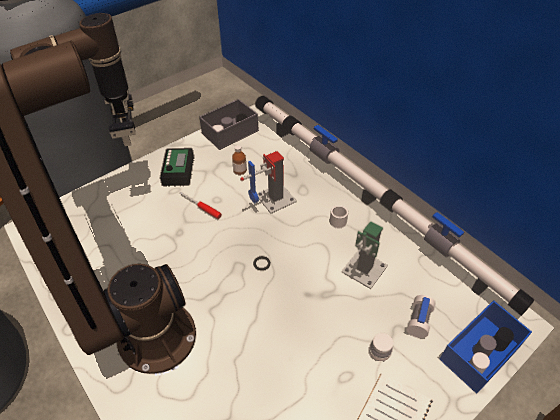

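View pics/top0.png

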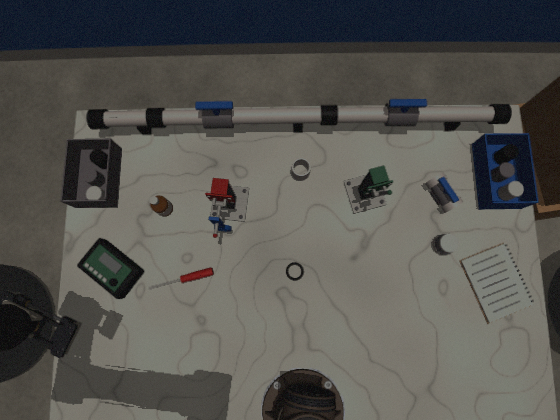

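Side view: red bracket cap at (274,158), with the wrench hanging at (253,185). The green bracket cap is at (371,230). Top view: red cap at (221,188) with the wrench at (217,226), green cap at (377,178). Next I'll enlarge both brackets and read the 3D positions.

```bash
python3 - <<'E'
from h import *
from scipy import ndimage as nd
s,t=load('side0'),load('top0')
def crop(c,u0,v0,w,h,k): return cv2.resize(c['image'][v0:v0+h,u0:u0+w],None,fx=k,fy=k,interpolation=cv2.INTER_CUBIC)
a=np.hstack([crop(s,225,140,80,80,5),crop(s,335,210,80,80,5)])
b=np.hstack([crop(t,190,165,80,40*2,5),crop(t,335,145,80,80,5)])
cv2.imwrite('pics/cs.png',a);cv2.imwrite('pics/ct.png',b)
for n,c in(('side',s),('top',t)):
    P=cloud(c); hsv=cv2.cvtColor(c['image'],cv2.COLOR_BGR2HSV); H,S,V=cv2.split(hsv)
    ok=(c['depth']>0)
    for nm,m,box in(('red',((H<8)|(H>172))&(S>150),(.5,.85,.0,.4)),('green',(H>45)&(H<90)&(S>90),(.5,.85,-.5,.0)),('blue',(H>100)&(H<125)&(S>130),(.45,.75,.0,.4))):
        mm=m&ok&(P[...,0]>box[0])&(P[...,0]<box[1])&(P[...,1]>box[2])&(P[...,1]<box[3])&(P[...,2]>.03)&(P[...,2]<.35)
        q=P[mm]; print(n,nm,len(q),np.round(q.min(0),3),np.round(q.max(0),3),np.round(np.median(q,0),3))
        top=q[q[:,2]>.195]
        if len(top)>5: print('  top>.195',len(top),np.round(top.mean(0),3),cv2.minAreaRect((top[:,:2]*1000).astype(np.float32)))
E
```

```text
side red 153 [0.585 0.183 0.136] [0.644 0.259 0.21 ] [0.609 0.216 0.203]
  top>.195 136 [0.613 0.219 0.204] ((615.3237915039062, 219.38706970214844), (73.78421020507812, 49.05365753173828), 80.273193359375)
side green 10 [ 0.616 -0.222  0.184] [ 0.665 -0.18   0.208] [ 0.66  -0.192  0.204]
  top>.195 9 [ 0.656 -0.201  0.205] ((655.9369506835938, -199.32891845703125), (22.62364959716797, 44.4104118347168), 49.28927230834961)
side blue 47 [0.518 0.208 0.046] [0.532 0.249 0.224] [0.528 0.222 0.089]
  top>.195 14 [0.527 0.231 0.218] ((527.9061279296875, 231.23590087890625), (21.742481231689453, 8.246102333068848), 80.4846420288086)
top red 352 [0.587 0.184 0.144] [0.641 0.254 0.21 ] [0.608 0.219 0.204]
  top>.195 306 [0.612 0.218 0.204] ((615.1448974609375, 217.828125), (68.59996032714844, 47.33253479003906), 82.81199645996094)
top green 165 [ 0.583 -0.248  0.139] [ 0.666 -0.181  0.247] [ 0.633 -0.211  0.204]
  top>.195 123 [ 0.637 -0.211  0.207] ((622.7130126953125, -215.66030883789062), (82.08911895751953, 39.68876647949219), 16.908262252807617)
top blue 123 [0.519 0.205 0.043] [0.531 0.244 0.222] [0.524 0.223 0.142]
  top>.195 47 [0.526 0.228 0.214] ((526.7785034179688, 228.30470275878906), (25.99519920349121, 9.144103050231934), 86.2027359008789)
```

View pics/cs.png

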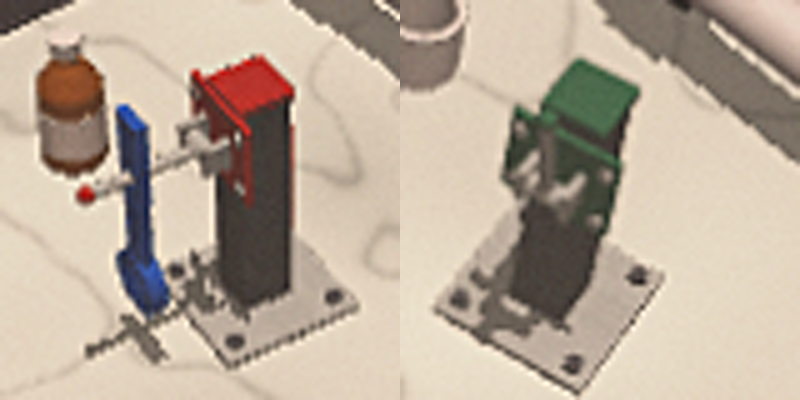

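View pics/ct.png

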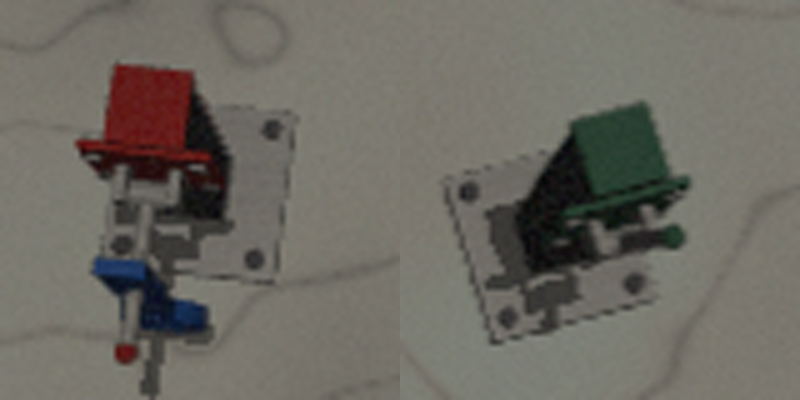

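Crops: the red arm is level with the wrench at mid-rod and its ball at side (242,179). The green arm is nearly upright, with its ball at side (364,233.5) and top (390,192). Next I'll fit the post poses by reprojecting the corners I read.

```bash
cat > fit.py <<'E'
from h import *
from scipy.optimize import least_squares
s,t=load('side0'),load('top0')
def proj(c,X):
    K=np.array([[c['fx'],0,c['cx']],[0,c['fy'],c['cy']],[0,0,1.]])
    return cv2.projectPoints(np.atleast_2d(X).astype(float),cv2.Rodrigues(np.array(c['R'],float))[0],np.array(c['t'],float),K,np.array(c['distortion'],float))[0][:,0]
def px(l,u0,v0): return (np.array(l,float)+.5)/5-.5+[u0,v0]
# corner keys: signs (sx,sy) in post frame; camera-top: left=+y, down=-x
D={'red':dict(
 capT=px([(113,65),(193,70),(187,150),(103,143)],190,165),kT=[(1,1),(1,-1),(-1,-1),(-1,1)],
 capS=px([(203,88),(262,57),(293,93),(236,110)],225,140),kS=[(-1,1),(1,1),(1,-1),(-1,-1)],
 footT=px([(297,112),(278,283)],190,165),kfT=[(1,-1),(-1,-1)],
 footS=px([(230,368),(358,305)],225,140),kfS=[(-1,-1),(1,-1)],
 ballT=px([(125,352)],190,165),ballS=px([(87,195)],225,140)),
'green':dict(
 capT=px([(172,122),(245,102),(268,178),(190,197)],335,145),kT=[(1,1),(1,-1),(-1,-1),(-1,1)],
 capS=px([(141,97),(180,58),(240,92),(202,133)],335,210),kS=[(-1,1),(1,1),(1,-1),(-1,-1)],
 footT=px([(45,180),(92,343)],335,145),kfT=[(1,1),(-1,1)],
 footS=px([(35,308),(178,395),(263,277)],335,210),kfS=[(-1,1),(-1,-1),(1,-1)],
 ballT=px([(274,236)],335,145),ballS=px([(145,118)],335,210))}
def W(p,q):
    c,n=np.cos(p[2]),np.sin(p[2]); q=np.atleast_2d(q)
    return np.c_[p[0]+c*q[:,0]-n*q[:,1],p[1]+n*q[:,0]+c*q[:,1],q[:,2]]
if __name__=='__main__':
  for nm,d in D.items():
    def f(p):
        sq=lambda k,h,z:W(p,[(a*h,b*h,z) for a,b in k])
        return np.concatenate([(proj(t,sq(d['kT'],p[3],.205))-d['capT']).ravel(),(proj(s,sq(d['kS'],p[3],.205))-d['capS']).ravel(),
         (proj(t,sq(d['kfT'],.055,p[4]))-d['footT']).ravel(),(proj(s,sq(d['kfS'],.055,p[4]))-d['footS']).ravel()])
    o=least_squares(f,[.63,.2 if nm=='red' else -.2,0,.02,.008],loss='soft_l1')
    print(nm,np.round(o.x,4),'yaw',np.degrees(o.x[2]).round(2)); print(np.round(o.fun,1).tolist())
    b=least_squares(lambda X:np.r_[(proj(t,X)-d['ballT']).ravel(),(proj(s,X)-d['ballS']).ravel()],[.6,o.x[1],.2])
    L=W([0,0,-o.x[2]],[[b.x[0]-o.x[0],b.x[1]-o.x[1],b.x[2]]])
    print(' ball',b.x.round(4),'local',L.round(4),np.round(b.fun,1))
    for n,c in(('side',s),('top',t)):
        P=cloud(c); u,v=np.round(proj(c,b.x)[0]).astype(int); print('  depth at ball',n,P[v-1:v+2,u-1:u+2].reshape(-1,3).round(3).tolist())
E
python3 fit.py
```

```text
red [ 0.6165  0.2178 -0.1     0.0218  0.0075] yaw -5.73
[0.1, 0.2, 0.2, 0.5, -0.5, 0.3, 0.1, 0.3, 0.5, -1.6, -0.3, -0.1, 0.5, -0.1, 0.9, 1.3, -0.5, 0.1, -0.4, -0.2, 0.2, -0.0, 0.3, 0.2]
 ball [0.4905 0.2341 0.1681] local [[-0.127   0.0036  0.1681]] [ 0.  -0.  -0.1  0. ]
  depth at ball side [[0.49, 0.238, 0.168], [0.491, 0.235, 0.17], [0.495, 0.234, 0.169], [0.488, 0.236, 0.166], [0.489, 0.231, 0.17], [0.495, 0.235, 0.163], [0.486, 0.233, 0.166], [0.487, 0.228, 0.168], [0.491, 0.229, 0.165]]
  depth at ball top [[0.493, 0.235, 0.171], [0.493, 0.232, 0.172], [0.493, 0.231, 0.167], [0.49, 0.235, 0.171], [0.49, 0.233, 0.17], [0.49, 0.23, 0.171], [0.487, 0.235, 0.17], [0.487, 0.232, 0.171], [0.488, 0.231, 0.166]]
green [ 0.6441 -0.2094  0.241   0.0211  0.008 ] yaw 13.81
[-0.3, 0.1, 0.1, 0.3, 0.1, -0.3, 0.7, -0.3, 0.0, 0.9, -0.4, -0.1, -0.0, -0.3, 0.4, 0.5, -0.8, -0.3, -0.4, -0.1, -0.8, -0.2, 0.1, -0.2, 0.4, 0.4]
 ball [ 0.5853 -0.2246  0.2446] local [[-0.0607 -0.0007  0.2446]] [-0.1  0.3  0.3 -0.1]
  depth at ball side [[0.588, -0.219, 0.242], [0.589, -0.221, 0.244], [0.59, -0.224, 0.245], [0.584, -0.222, 0.244], [0.584, -0.226, 0.248], [0.587, -0.227, 0.247], [0.584, -0.223, 0.241], [0.585, -0.226, 0.242], [0.587, -0.227, 0.241]]
  depth at ball top [[0.588, -0.221, 0.247], [0.588, -0.224, 0.246], [0.588, -0.227, 0.243], [0.586, -0.221, 0.244], [0.586, -0.225, 0.242], [0.585, -0.226, 0.246], [0.584, -0.222, 0.242], [0.583, -0.224, 0.245], [0.583, -0.227, 0.243]]
```

Fits agree: red hinge direction about −6 to −7° yaw, green post yaw 13.8°, hinge about 159 mm high, arm at about 0.24 rad. Now I'll move above and behind the green ball with the gripper shut.

Call:
step_arm([
  {"tz":45,"claw":-1},
  {"tz":45,"claw":-1},
  {"tx":15.4,"ty":-38,"az":-6.48,"claw":-1},
  {"tx":15.4,"ty":-38,"az":-6.48,"claw":-1},
  {"tx":15.4,"ty":-38,"az":-6.48,"claw":-1},
  {"tx":15.4,"ty":-38,"az":-6.48,"claw":-1},
  {"tx":15.4,"ty":-38,"az":-6.48,"claw":-1},
  {"tx":15.4,"ty":-38,"az":-6.48,"claw":-1},
  {"tx":15.4,"ty":-38,"az":-6.48,"claw":-1},
  {"tx":15.4,"ty":-38,"az":-6.48,"claw":-1},
  {"tx":15.4,"ty":-38,"az":-6.48,"claw":-1},
  {"tx":15.4,"ty":-38,"az":-6.48,"claw":-1},
])

```text
$.increments[0]: bad value
```

Call:
step_arm([
  {"tx":15.4,"ty":-38,"az":-6.48,"claw":-1},
  {"tx":15.4,"ty":-38,"az":-6.48,"claw":-1},
  {"tx":15.4,"ty":-38,"az":-6.48,"claw":-1},
  {"tx":15.4,"ty":-38,"az":-6.48,"claw":-1},
  {"tx":15.4,"ty":-38,"az":-6.48,"claw":-1},
  {"tx":15.4,"ty":-38,"az":-6.48,"claw":-1},
  {"tx":15.4,"ty":-38,"az":-6.48,"claw":-1},
  {"tx":15.4,"ty":-38,"az":-6.48,"claw":-1},
  {"tx":15.4,"ty":-38,"az":-6.48,"claw":-1},
  {"tx":15.4,"ty":-38,"az":-6.48,"claw":-1},
  {"tx":15.4,"ty":-38,"az":-6.48,"claw":-1},
  {"tx":15.4,"ty":-38,"az":-6.48,"claw":-1},
])

```text
$.increments[0]: bad value
```

```bash
cat > go.py <<'E'
from h import *
from fit import W
G=[.6441,-.2094,.241]; R=[.6165,.2178,-.118]
def delta(post,loc,cur=None):
    "mm from current (or given) TCP to local target (TCP)"
    s=r.get_state(); c=s['tcp_pos'] if cur is None else cur
    return (W(post,[loc])[0]-c)*1000
E
python3 - <<'E'
from go import *
s=r.get_state();print(s['tcp_pos'],s['eef_rot'],s['joints'].round(1),s['contact_force'],s['gripper_width'],r.finger_overhang)
print('d',delta(G,[-.030,0,.25]).round(1))
H=np.array([-.040,.159]); prev=None
for a in np.linspace(.2,1.57,13):
    C=H+.070*np.array([-np.sin(a),np.cos(a)])+.005*np.array([np.cos(a),np.sin(a)])
    T=[C[0]+.0095,0,C[1]+.019]
    w=W(G,[T])[0]; print(round(a,2),np.round(T,4),w.round(4),None if prev is None else ((w-prev)*1000).round(1)); prev=w
E
```

```text
[0.27129649 0.6176154  0.2447267 ] [ 1.79913410e+02 -9.70947088e-03 -2.37156462e+01] [ 82.8  20.6   0.6  -0.  -70.1 -16.5] [-0.38342315 -0.30452761  0.15690711] 0.08790871788365084 0.019
d [ 343.7 -834.2    5.3]
0.2 [-0.0395  0.      0.2476] [ 0.6057 -0.2188  0.2476] None
0.31 [-0.0474  0.      0.2461] [ 0.5981 -0.2207  0.2461] [-7.6 -1.9 -1.5]
0.43 [-0.055   0.      0.2438] [ 0.5907 -0.2225  0.2438] [-7.4 -1.8 -2.4]
0.54 [-0.0624  0.      0.2405] [ 0.5835 -0.2243  0.2405] [-7.1 -1.7 -3.2]
0.66 [-0.0693  0.      0.2365] [ 0.5768 -0.2259  0.2365] [-6.7 -1.7 -4. ]
0.77 [-0.0757  0.      0.2317] [ 0.5706 -0.2275  0.2317] [-6.2 -1.5 -4.8]
0.88 [-0.0815  0.      0.2262] [ 0.5649 -0.2289  0.2262] [-5.7 -1.4 -5.5]
1.0 [-0.0867  0.      0.2201] [ 0.5599 -0.2301  0.2201] [-5.  -1.2 -6.1]
1.11 [-0.0911  0.      0.2134] [ 0.5556 -0.2311  0.2134] [-4.3 -1.1 -6.7]
1.23 [-0.0947  0.      0.2063] [ 0.5521 -0.232   0.2063] [-3.5 -0.9 -7.1]
1.34 [-0.0975  0.      0.1988] [ 0.5494 -0.2327  0.1988] [-2.7 -0.7 -7.5]
1.46 [-0.0995  0.      0.191 ] [ 0.5475 -0.2331  0.191 ] [-1.9 -0.5 -7.8]
1.57 [-0.1005  0.      0.1831] [ 0.5465 -0.2334  0.1831] [-1.  -0.2 -7.9]
```

Both moves were refused, so nothing has moved. I'll try again with all seven fields in each row.

Call:
step_arm([
  {"tx":0,"ty":0,"tz":45,"ax":0,"ay":0,"az":0,"claw":-1},
  {"tx":0,"ty":0,"tz":45,"ax":0,"ay":0,"az":0,"claw":-1},
])

```text
time_s: 0.3
tcp_pos: [0.2712, 0.6171, 0.3347]
eef_rot: [179.7, -0.1, -23.7]
contact_force: [0.9, 0.5, 0.9]
gripper_width: 0.0769
```

Call:
step_arm([
  {"tx":15.6,"ty":-38,"tz":0,"ax":0,"ay":0,"az":-6.48,"claw":-1},
  {"tx":15.6,"ty":-38,"tz":0,"ax":0,"ay":0,"az":-6.48,"claw":-1},
  {"tx":15.6,"ty":-38,"tz":0,"ax":0,"ay":0,"az":-6.48,"claw":-1},
  {"tx":15.6,"ty":-38,"tz":0,"ax":0,"ay":0,"az":-6.48,"claw":-1},
  {"tx":15.6,"ty":-38,"tz":0,"ax":0,"ay":0,"az":-6.48,"claw":-1},
  {"tx":15.6,"ty":-38,"tz":0,"ax":0,"ay":0,"az":-6.48,"claw":-1},
  {"tx":15.6,"ty":-38,"tz":0,"ax":0,"ay":0,"az":-6.48,"claw":-1},
  {"tx":15.6,"ty":-38,"tz":0,"ax":0,"ay":0,"az":-6.48,"claw":-1},
  {"tx":15.6,"ty":-38,"tz":0,"ax":0,"ay":0,"az":-6.48,"claw":-1},
  {"tx":15.6,"ty":-38,"tz":0,"ax":0,"ay":0,"az":-6.48,"claw":-1},
  {"tx":15.6,"ty":-38,"tz":0,"ax":0,"ay":0,"az":-6.48,"claw":-1},
])

```text
time_s: 1.4
tcp_pos: [0.4431, 0.1983, 0.3355]
eef_rot: [180.0, 0.0, -95.2]
contact_force: [1.2, -0.3, -0.3]
gripper_width: 0.0005
```

Call:
step_arm([
  {"tx":15.6,"ty":-38,"tz":0,"ax":0,"ay":0,"az":-6.48,"claw":-1},
  {"tx":15.6,"ty":-38,"tz":0,"ax":0,"ay":0,"az":-6.48,"claw":-1},
  {"tx":15.6,"ty":-38,"tz":0,"ax":0,"ay":0,"az":-6.48,"claw":-1},
  {"tx":15.6,"ty":-38,"tz":0,"ax":0,"ay":0,"az":-6.48,"claw":-1},
  {"tx":15.6,"ty":-38,"tz":0,"ax":0,"ay":0,"az":-6.48,"claw":-1},
  {"tx":15.6,"ty":-38,"tz":0,"ax":0,"ay":0,"az":-6.48,"claw":-1},
  {"tx":15.6,"ty":-38,"tz":0,"ax":0,"ay":0,"az":-6.48,"claw":-1},
  {"tx":15.6,"ty":-38,"tz":0,"ax":0,"ay":0,"az":-6.48,"claw":-1},
  {"tx":15.6,"ty":-38,"tz":0,"ax":0,"ay":0,"az":-6.48,"claw":-1},
  {"tx":15.6,"ty":-38,"tz":0,"ax":0,"ay":0,"az":-6.48,"claw":-1},
  {"tx":15.6,"ty":-38,"tz":0,"ax":0,"ay":0,"az":-6.48,"claw":-1},
  {"tx":0,"ty":0,"tz":0,"ax":0,"ay":0,"az":0,"claw":-1},
])

```text
time_s: 2.6
tcp_pos: [0.6152, -0.2219, 0.3333]
eef_rot: [180.0, -0.2, -166.7]
contact_force: [0.2, 0.4, -0.5]
gripper_width: 0.0001
```

Call:
step_arm([
  {"tx":0,"ty":2,"tz":-30,"ax":0,"ay":0,"az":0,"claw":-1},
  {"tx":0,"ty":2,"tz":-30,"ax":0,"ay":0,"az":0,"claw":-1},
  {"tx":0,"ty":0,"tz":-26,"ax":0,"ay":0,"az":0,"claw":-1},
  {"tx":0,"ty":0,"tz":0,"ax":0,"ay":0,"az":0,"claw":-1},
  {"tx":0,"ty":0,"tz":0,"ax":0,"ay":0,"az":0,"claw":-1},
])

```text
time_s: 3.1
tcp_pos: [0.6147, -0.214, 0.25]
eef_rot: [-180.0, -0.0, -166.2]
contact_force: [-0.5, -0.3, 0.8]
gripper_width: 0.0002
```

Call:
step_arm([
  {"tx":-8.5,"ty":-3,"tz":-2,"ax":0,"ay":0,"az":0,"claw":-1},
  {"tx":-8.5,"ty":-3,"tz":-2,"ax":0,"ay":0,"az":0,"claw":-1},
  {"tx":-7.4,"ty":-1.8,"tz":-2.4,"ax":0,"ay":0,"az":0,"claw":-1},
  {"tx":-7.1,"ty":-1.7,"tz":-3.2,"ax":0,"ay":0,"az":0,"claw":-1},
  {"tx":-6.7,"ty":-1.7,"tz":-4,"ax":0,"ay":0,"az":0,"claw":-1},
  {"tx":0,"ty":0,"tz":0,"ax":0,"ay":0,"az":0,"claw":-1},
])

```text
time_s: 3.7
tcp_pos: [0.5752, -0.2255, 0.2357]
eef_rot: [180.0, -0.0, -166.3]
contact_force: [0.4, -0.7, 0.1]
gripper_width: 0.0004
```

Call:
step_arm([
  {"tx":-6.2,"ty":-1.5,"tz":-4.8,"ax":0,"ay":0,"az":0,"claw":-1},
  {"tx":-5.7,"ty":-1.4,"tz":-5.5,"ax":0,"ay":0,"az":0,"claw":-1},
  {"tx":-5,"ty":-1.2,"tz":-6.1,"ax":0,"ay":0,"az":0,"claw":-1},
  {"tx":-4.3,"ty":-1.1,"tz":-6.7,"ax":0,"ay":0,"az":0,"claw":-1},
  {"tx":-3.5,"ty":-0.9,"tz":-7.1,"ax":0,"ay":0,"az":0,"claw":-1},
  {"tx":0,"ty":0,"tz":0,"ax":0,"ay":0,"az":0,"claw":-1},
  {"tx":0,"ty":0,"tz":0,"ax":0,"ay":0,"az":0,"claw":-1},
])

```text
time_s: 4.4
tcp_pos: [0.5515, -0.2313, 0.2054]
eef_rot: [180.0, -0.0, -166.3]
contact_force: [-0.4, -0.1, 0.7]
gripper_width: 0.0003
```

Call:
step_arm([
  {"tx":-2.7,"ty":-0.7,"tz":-7.5,"ax":0,"ay":0,"az":0,"claw":-1},
  {"tx":-1.9,"ty":-0.5,"tz":-7.8,"ax":0,"ay":0,"az":0,"claw":-1},
  {"tx":-1,"ty":-0.2,"tz":-4,"ax":0,"ay":0,"az":0,"claw":-1},
  {"tx":0,"ty":0,"tz":0,"ax":0,"ay":0,"az":0,"claw":-1},
  {"tx":0,"ty":0,"tz":0,"ax":0,"ay":0,"az":0,"claw":-1},
])

```text
time_s: 4.9
tcp_pos: [0.546, -0.2326, 0.1862]
eef_rot: [180.0, -0.0, -166.3]
contact_force: [-0.5, -0.2, 0.5]
gripper_width: 0.0002
```

Call:
step_arm([
  {"tx":0,"ty":0,"tz":-1.5,"ax":0,"ay":0,"az":0,"claw":-1},
  {"tx":0,"ty":0,"tz":0,"ax":0,"ay":0,"az":0,"claw":-1},
])

```text
time_s: 5.1
tcp_pos: [0.5462, -0.2327, 0.185]
eef_rot: [-180.0, 0.0, -166.3]
contact_force: [0.5, 0.5, 0.7]
gripper_width: 0.0006
```

Call:
step_arm([
  {"tx":0,"ty":0,"tz":-1.5,"ax":0,"ay":0,"az":0,"claw":-1},
  {"tx":0,"ty":0,"tz":0,"ax":0,"ay":0,"az":0,"claw":-1},
])

```text
time_s: 5.3
tcp_pos: [0.5461, -0.2327, 0.1834]
eef_rot: [-180.0, 0.0, -166.3]
contact_force: [0.3, -0.6, 0.2]
gripper_width: 0.0005
```

Call:
step_arm([
  {"tx":0,"ty":0,"tz":-1,"ax":0,"ay":0,"az":0,"claw":-1},
  {"tx":0,"ty":0,"tz":0,"ax":0,"ay":0,"az":0,"claw":-1},
])

```text
time_s: 5.5
tcp_pos: [0.546, -0.2327, 0.1824]
eef_rot: [180.0, -0.0, -166.3]
contact_force: [-0.9, -0.6, 0.9]
gripper_width: 0.0004
```

Call:
step_arm([
  {"tx":0,"ty":0,"tz":-1,"ax":0,"ay":0,"az":0,"claw":-1},
  {"tx":0,"ty":0,"tz":0,"ax":0,"ay":0,"az":0,"claw":-1},
])

```text
time_s: 5.7
tcp_pos: [0.546, -0.2327, 0.1813]
eef_rot: [180.0, -0.0, -166.3]
contact_force: [-0.0, 0.2, 1.7]
gripper_width: 0.0005
```

Call:
step_arm([
  {"tx":0,"ty":0,"tz":-1,"ax":0,"ay":0,"az":0,"claw":-1},
  {"tx":0,"ty":0,"tz":0,"ax":0,"ay":0,"az":0,"claw":-1},
])

```text
time_s: 5.9
tcp_pos: [0.5461, -0.2327, 0.1803]
eef_rot: [180.0, -0.0, -166.3]
contact_force: [0.7, -0.6, 1.0]
gripper_width: 0.0003
```

```bash
python3 - <<'E'
from h import *
c=grab('side','s1');t=grab('top','t1')
cr=lambda c,u,v:cv2.resize(c['image'][v:v+80,u:u+80],None,fx=5,fy=5,interpolation=cv2.INTER_CUBIC)
cv2.imwrite('pics/c1.png',np.hstack([cr(c,325,205),cr(t,345,150)]))
E
```

```text
(no output)
```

View pics/c1.png

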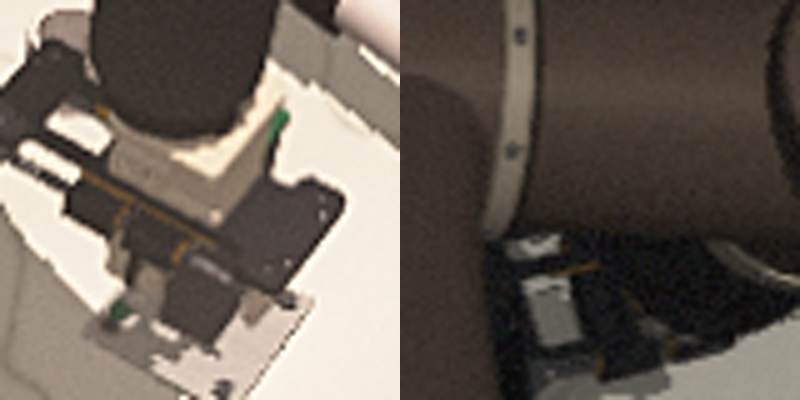

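The ball shows beyond the fingers at side pixel (348,267). I'll work out the arm angle from that ray.

```bash
python3 - <<'E'
from go import *
from fit import proj,s
for zh in (.145,.150,.155,.159,.163):
  for a in(1.2,1.35,1.45,1.571): print(zh,a,proj(s,W(G,[[-.04-.088*np.sin(a),0,zh+.088*np.cos(a)]])).round(1)[0])
c=load('s1');P=cloud(c);print(P[265:270,346:351].reshape(-1,3).round(3).tolist())
E
```

```text
0.145 1.2 [349.5 261.7]
0.145 1.35 [348.3 265.2]
0.145 1.45 [347.8 267.4]
0.145 1.571 [347.3 269.7]
0.15 1.2 [349.7 260.7]
0.15 1.35 [348.5 264.2]
0.15 1.45 [347.9 266.3]
0.15 1.571 [347.4 268.6]
0.155 1.2 [349.9 259.6]
0.155 1.35 [348.7 263.1]
0.155 1.45 [348.1 265.3]
0.155 1.571 [347.6 267.6]
0.159 1.2 [350.  258.7]
0.159 1.35 [348.8 262.3]
0.159 1.45 [348.2 264.5]
0.159 1.571 [347.8 266.8]
0.163 1.2 [350.2 257.9]
0.163 1.35 [349.  261.5]
0.163 1.45 [348.4 263.6]
0.163 1.571 [347.9 266. ]
[[0.607, -0.163, 0.008], [0.521, -0.236, 0.162], [0.521, -0.238, 0.165], [0.524, -0.24, 0.164], [0.526, -0.242, 0.164], [0.605, -0.165, 0.006], [0.52, -0.237, 0.16], [0.519, -0.241, 0.165], [0.522, -0.242, 0.164], [0.524, -0.244, 0.163], [0.602, -0.168, 0.007], [0.517, -0.24, 0.16], [0.52, -0.241, 0.159], [0.521, -0.244, 0.161], [0.524, -0.245, 0.159], [0.599, -0.171, 0.007], [0.519, -0.239, 0.152], [0.517, -0.244, 0.16], [0.519, -0.246, 0.16], [0.521, -0.248, 0.161], [0.592, -0.177, 0.015], [0.596, -0.178, 0.012], [0.599, -0.18, 0.012], [0.602, -0.181, 0.01], [0.607, -0.182, 0.007]]
```

Call:
step_arm([
  {"tx":0,"ty":0,"tz":-1,"ax":0,"ay":0,"az":0,"claw":-1},
  {"tx":0,"ty":0,"tz":0,"ax":0,"ay":0,"az":0,"claw":-1},
])

```text
time_s: 6.2
tcp_pos: [0.5461, -0.2327, 0.1793]
eef_rot: [180.0, -0.0, -166.3]
contact_force: [-0.5, -0.6, -0.3]
gripper_width: 0.0004
```

Call:
step_arm([
  {"tx":0,"ty":0,"tz":-1,"ax":0,"ay":0,"az":0,"claw":-1},
  {"tx":0,"ty":0,"tz":0,"ax":0,"ay":0,"az":0,"claw":-1},
])

```text
time_s: 6.4
tcp_pos: [0.5461, -0.2327, 0.1784]
eef_rot: [180.0, -0.0, -166.3]
contact_force: [-1.1, 0.1, 0.7]
gripper_width: 0.0007
```

Call:
step_arm([
  {"tx":0,"ty":0,"tz":-1,"ax":0,"ay":0,"az":0,"claw":-1},
  {"tx":0,"ty":0,"tz":0,"ax":0,"ay":0,"az":0,"claw":-1},
])

```text
time_s: 6.6
tcp_pos: [0.5462, -0.2328, 0.178]
eef_rot: [-180.0, 0.0, -166.3]
contact_force: [-1.4, 1.4, 4.3]
gripper_width: 0.0006
```

Call:
step_arm([
  {"tx":0,"ty":0,"tz":-1,"ax":0,"ay":0,"az":0,"claw":-1},
  {"tx":0,"ty":0,"tz":0,"ax":0,"ay":0,"az":0,"claw":-1},
  {"tx":0,"ty":0,"tz":0,"ax":0,"ay":0,"az":0,"claw":-1},
])

```text
time_s: 6.9
tcp_pos: [0.5462, -0.2328, 0.1778]
eef_rot: [-180.0, 0.0, -166.2]
contact_force: [-3.5, 2.3, 10.3]
gripper_width: 0.0002
```

Call:
step_arm([
  {"tx":0,"ty":0,"tz":0,"ax":0,"ay":0,"az":0,"claw":-1},
])

```text
time_s: 7.0
tcp_pos: [0.5462, -0.2328, 0.1778]
eef_rot: [-180.0, 0.0, -166.2]
contact_force: [-4.4, 2.3, 9.5]
gripper_width: 0.0003
```

The arm is hard against its stop: the rod top is at 158.8 mm, so the axis is at about 154 mm. Next I'll straddle the rod and grip it lightly to feel its sideways position.

Call:
step_arm([
  {"tx":0,"ty":0,"tz":12,"ax":0,"ay":0,"az":0,"claw":-0.2},
  {"tx":0,"ty":0,"tz":10,"ax":0,"ay":0,"az":0,"claw":-0.2},
  {"tx":0,"ty":0,"tz":0,"ax":0,"ay":0,"az":0,"claw":-0.2},
  {"tx":0,"ty":0,"tz":0,"ax":0,"ay":0,"az":0,"claw":-0.2},
  {"tx":0,"ty":0,"tz":0,"ax":0,"ay":0,"az":0,"claw":-0.2},
  {"tx":0,"ty":0,"tz":0,"ax":0,"ay":0,"az":0,"claw":-0.2},
])

```text
time_s: 7.6
tcp_pos: [0.5459, -0.2326, 0.1979]
eef_rot: [180.0, -0.0, -166.3]
contact_force: [0.6, 0.1, -0.0]
gripper_width: 0.0345
```

Call:
step_arm([
  {"tx":0,"ty":0,"tz":-12,"ax":0,"ay":0,"az":0,"claw":-0.2},
  {"tx":0,"ty":0,"tz":-12,"ax":0,"ay":0,"az":0,"claw":-0.2},
  {"tx":0,"ty":0,"tz":-10,"ax":0,"ay":0,"az":0,"claw":-0.2},
  {"tx":0,"ty":0,"tz":0,"ax":0,"ay":0,"az":0,"claw":-1},
  {"tx":0,"ty":0,"tz":0,"ax":0,"ay":0,"az":0,"claw":-1},
  {"tx":0,"ty":0,"tz":0,"ax":0,"ay":0,"az":0,"claw":-1},
  {"tx":0,"ty":0,"tz":0,"ax":0,"ay":0,"az":0,"claw":-1},
  {"tx":0,"ty":0,"tz":0,"ax":0,"ay":0,"az":0,"claw":-1},
], newtons=8)

```text
time_s: 8.4
tcp_pos: [0.547, -0.2347, 0.1657]
eef_rot: [-179.8, 0.1, -166.2]
contact_force: [0.9, -10.0, -1.6]
gripper_width: 0.0093
```

```bash
python3 - <<'E'
from go import *
s=r.get_state();print(s['tcp_pos'].round(5),s['contact_force'],s['moment'],s['gripper_width']); print('local',W([0,0,-G[2]],[s['tcp_pos']-[G[0],G[1],0]]).round(4), W([0,0,-G[2]],[s['contact_force']]).round(2))
E
```

```text
[ 0.54695 -0.23474  0.16566] [  0.9269701  -10.0191944   -1.57755818] [-3.91316522 -0.62237645  0.0457403 ] 0.009267989448475688
local [[-0.1004 -0.0014  0.1657]] [[-1.49 -9.95 -1.58]]
```

Call:
step_arm([
  {"tx":0.5,"ty":-2.1,"tz":0,"ax":0,"ay":0,"az":0,"claw":-1},
  {"tx":0,"ty":0,"tz":0,"ax":0,"ay":0,"az":0,"claw":-1},
  {"tx":0,"ty":0,"tz":0,"ax":0,"ay":0,"az":0,"claw":-1},
])

```text
time_s: 8.7
tcp_pos: [0.547, -0.2352, 0.165]
eef_rot: [-179.9, 0.1, -166.3]
contact_force: [1.2, -3.5, 1.4]
gripper_width: 0.0095
```

```bash
python3 - <<'E'
from go import *
s=r.get_state();print(s['tcp_pos'].round(5),s['contact_force'],s['moment'],s['gripper_width']); print('local',W([0,0,-G[2]],[s['tcp_pos']-[G[0],G[1],0]]).round(4), W([0,0,-G[2]],[s['contact_force']]).round(2))
E
```

```text
[ 0.54701 -0.23516  0.16503] [ 1.22080607 -3.48626257  1.44999568] [-1.16183858 -0.34473652 -0.00553266] 0.009521871258834953
local [[-0.1004 -0.0018  0.165 ]] [[ 0.35 -3.68  1.45]]
```

Call:
step_arm([
  {"tx":0.2,"ty":-1,"tz":0,"ax":0,"ay":0,"az":0,"claw":-1},
  {"tx":0,"ty":0,"tz":0,"ax":0,"ay":0,"az":0,"claw":-1},
  {"tx":0,"ty":0,"tz":0,"ax":0,"ay":0,"az":0,"claw":-1},
])

```text
time_s: 9.0
tcp_pos: [0.547, -0.2354, 0.1647]
eef_rot: [180.0, 0.0, -166.3]
contact_force: [-0.1, 1.8, 4.3]
gripper_width: 0.0095
```

```bash
python3 - <<'E'
from go import *
s=r.get_state();print(s['tcp_pos'].round(5),s['contact_force'],s['moment'],s['eef_rot'],s['gripper_width']); print('local',W([0,0,-G[2]],[s['tcp_pos']-[G[0],G[1],0]]).round(4), W([0,0,-G[2]],[s['contact_force']]).round(2))
E
```

```text
[ 0.54705 -0.23541  0.16473] [-0.10215369  1.77187827  4.30236907] [ 0.90159669 -0.14980135  0.095197  ] [ 1.79991610e+02  3.22331189e-02 -1.66251810e+02] 0.009546792436795465
local [[-0.1005 -0.0021  0.1647]] [[0.32 1.75 4.3 ]]
```

Call:
step_arm([
  {"tx":0,"ty":0,"tz":0,"ax":0,"ay":0,"az":0,"claw":0.36},
  {"tx":0,"ty":0,"tz":0,"ax":0,"ay":0,"az":0,"claw":0.36},
  {"tx":0,"ty":0,"tz":0,"ax":0,"ay":0,"az":0,"claw":0.36},
  {"tx":0,"ty":0,"tz":35,"ax":0,"ay":0,"az":0,"claw":0.36},
  {"tx":0,"ty":0,"tz":40,"ax":0,"ay":0,"az":0,"claw":0.36},
  {"tx":0,"ty":0,"tz":45,"ax":0,"ay":0,"az":0,"claw":0.36},
  {"tx":0,"ty":0,"tz":45,"ax":0,"ay":0,"az":0,"claw":0.36},
])

```text
time_s: 9.7
tcp_pos: [0.5463, -0.2358, 0.3309]
eef_rot: [180.0, -0.0, -166.3]
contact_force: [1.5, 0.2, -0.7]
gripper_width: 0.0576
```

Call:
step_arm([
  {"tx":-1.7,"ty":38.7,"tz":0,"ax":0,"ay":0,"az":-1.7,"claw":0.36},
  {"tx":-1.7,"ty":38.7,"tz":0,"ax":0,"ay":0,"az":-1.7,"claw":0.36},
  {"tx":-1.7,"ty":38.7,"tz":0,"ax":0,"ay":0,"az":-1.7,"claw":0.36},
  {"tx":-1.7,"ty":38.7,"tz":0,"ax":0,"ay":0,"az":-1.7,"claw":0.36},
  {"tx":-1.7,"ty":38.7,"tz":0,"ax":0,"ay":0,"az":-1.7,"claw":0.36},
  {"tx":-1.7,"ty":38.7,"tz":0,"ax":0,"ay":0,"az":-1.7,"claw":0.36},
  {"tx":-1.7,"ty":38.7,"tz":0,"ax":0,"ay":0,"az":-1.7,"claw":0.36},
  {"tx":-1.7,"ty":38.7,"tz":0,"ax":0,"ay":0,"az":-1.7,"claw":0.36},
  {"tx":-1.7,"ty":38.7,"tz":0,"ax":0,"ay":0,"az":-1.7,"claw":0.36},
  {"tx":-1.7,"ty":38.7,"tz":0,"ax":0,"ay":0,"az":-1.7,"claw":0.36},
  {"tx":-1.7,"ty":38.7,"tz":0,"ax":0,"ay":0,"az":-1.7,"claw":0.36},
  {"tx":-1.7,"ty":38.7,"tz":0,"ax":0,"ay":0,"az":-1.7,"claw":0.36},
])

```text
time_s: 10.9
tcp_pos: [0.526, 0.2301, 0.3294]
eef_rot: [-180.0, -0.0, 173.3]
contact_force: [0.6, -0.1, -0.4]
gripper_width: 0.0598
```

Call:
step_arm([
  {"tx":0,"ty":0,"tz":0,"ax":0,"ay":0,"az":0,"claw":0.36},
  {"tx":0,"ty":0,"tz":0,"ax":0,"ay":0,"az":0,"claw":0.36},
])

```text
time_s: 11.1
tcp_pos: [0.5261, 0.2293, 0.3288]
eef_rot: [-179.9, -0.0, 173.4]
contact_force: [0.8, -1.2, -0.7]
gripper_width: 0.0599
```

```bash
python3 - <<'E'
from h import *
c=grab('side','s2');t=grab('top','t2')
cr=lambda c,u,v:cv2.resize(c['image'][v:v+80,u:u+80],None,fx=5,fy=5,interpolation=cv2.INTER_CUBIC)
cv2.imwrite('pics/c2.png',np.hstack([cr(c,325,215),cr(t,335,165)]))
print(r.get_state()['joints'].round(1))
E
```

```text
[  43.     8.5   -4.6    0.   -76.9 -139.6]
```

View pics/c2.png

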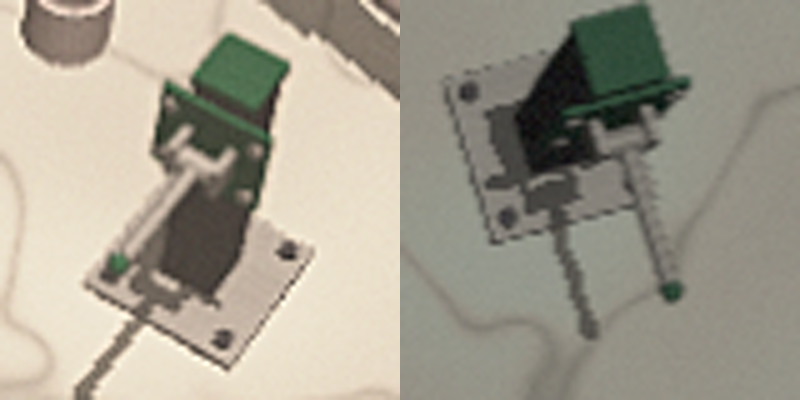

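The green arm is level: its ball is at side (348.5,267.2) and top (389.3,222.8). I'll triangulate it with the red ball as a known-height reference.

```bash
python3 - <<'E'
from go import *
from fit import proj
from scipy.optimize import least_squares
def cen(c,u,v,col):
    w=c['image'][v-5:v+6,u-5:u+6].astype(float); B,Gc,Rc=w[...,0],w[...,1],w[...,2]
    k=(Rc-(B+Gc)/2) if col=='r' else (Gc-(B+Rc)/2)
    k=np.clip(k-.35*k.max(),0,None); k=k/k.sum(); vv,uu=np.mgrid[v-5:v+6,u-5:u+6]; return np.array([(k*uu).sum(),(k*vv).sum()])
def tri(s,t,a,b):
    o=least_squares(lambda X:np.r_[(proj(t,X)[0]-b),(proj(s,X)[0]-a)],[.55,0,.16]); return o.x,o.fun
for n,st,pa,pb,col in(('red','0',(242,179),(215,235),'r'),('green0','0',(364,233),(390,192),'g'),('green','2',(348,267),(389,223),'g')):
    s,t=load('s2' if st=='2' else 'side0'),load('t2' if st=='2' else 'top0')
    a,b=cen(s,*pa,col),cen(t,*pb,col); X,f=tri(s,t,a,b); print(n,a.round(2),b.round(2),X.round(4),f.round(2))
    P=G if 'g' in n else R
    print('  local',W([0,0,-P[2]],[X-[P[0],P[1],0]]).round(4))
print('rod pt grip',W([0,0,-G[2]],[np.array([.5470,-.2353,.154])-[G[0],G[1],0]]).round(4))
E
```

```text
red [241.8  178.17] [214.48 235.04] [0.49   0.234  0.1705] [ 0.01 -0.02 -0.03  0.  ]
  local [[-0.1275  0.0012  0.1705]]
green0 [365.68 231.49] [389.39 191.72] [ 0.5873 -0.225   0.249 ] [ 0.43 -0.82 -0.95  0.34]
  local [[-0.0589 -0.0016  0.249 ]]
green [348.29 267.05] [389.12 222.75] [ 0.52   -0.2418  0.1595] [ 0.   -0.01 -0.01  0.  ]
  local [[-0.1282 -0.0019  0.1595]]
rod pt grip [[-0.1005 -0.002   0.154 ]]
```

Height and sideways position agree: the touch gives 154 mm, and the corrected vision also gives 154 mm. Now I'll descend on the wrench grip and close gently.

Call:
step_arm([
  {"tx":0.5,"ty":0.6,"tz":-40,"ax":0,"ay":0,"az":0,"claw":0.36},
  {"tx":0,"ty":0,"tz":-40,"ax":0,"ay":0,"az":0,"claw":0.36},
  {"tx":0,"ty":0,"tz":-30,"ax":0,"ay":0,"az":0,"claw":0.36},
  {"tx":0,"ty":0,"tz":-18.8,"ax":0,"ay":0,"az":0,"claw":0.36},
  {"tx":0,"ty":0,"tz":0,"ax":0,"ay":0,"az":0,"claw":0.36},
  {"tx":0,"ty":0,"tz":0,"ax":0,"ay":0,"az":0,"claw":0.36},
], newtons=6)

```text
time_s: 11.8
tcp_pos: [0.5275, 0.2285, 0.2015]
eef_rot: [-180.0, 0.0, 173.3]
contact_force: [-0.6, 0.6, 0.4]
gripper_width: 0.0599
```

Call:
step_arm([
  {"tx":0,"ty":0,"tz":0,"ax":0,"ay":0,"az":0,"claw":-0.2},
  {"tx":0,"ty":0,"tz":0,"ax":0,"ay":0,"az":0,"claw":-0.5},
  {"tx":0,"ty":0,"tz":0,"ax":0,"ay":0,"az":0,"claw":-0.5},
  {"tx":0,"ty":0,"tz":0,"ax":0,"ay":0,"az":0,"claw":-0.5},
  {"tx":0,"ty":0,"tz":0,"ax":0,"ay":0,"az":0,"claw":-0.5},
], newtons=6)

```text
time_s: 12.3
tcp_pos: [0.5275, 0.23, 0.2014]
eef_rot: [179.9, 0.1, 173.3]
contact_force: [0.4, 3.3, -0.7]
gripper_width: 0.0277
```

Call:
step_arm([
  {"tx":0,"ty":0,"tz":0,"ax":0,"ay":0,"az":0,"claw":-1},
  {"tx":0,"ty":0,"tz":0,"ax":0,"ay":0,"az":0,"claw":-1},
  {"tx":0,"ty":0,"tz":0,"ax":0,"ay":0,"az":0,"claw":-1},
], newtons=40)

```text
time_s: 12.6
tcp_pos: [0.5274, 0.23, 0.2012]
eef_rot: [179.9, 0.1, 173.4]
contact_force: [-0.4, 5.3, 3.2]
gripper_width: 0.0277
```

Call:
step_arm([
  {"tx":0,"ty":1,"tz":0,"ax":0,"ay":0,"az":0,"claw":-1},
  {"tx":0,"ty":0,"tz":0,"ax":0,"ay":0,"az":0,"claw":-1},
  {"tx":0,"ty":0,"tz":0,"ax":0,"ay":0,"az":0,"claw":-1},
])

```text
time_s: 12.9
tcp_pos: [0.5274, 0.2302, 0.2012]
eef_rot: [180.0, 0.1, 173.3]
contact_force: [0.4, 1.9, 5.4]
gripper_width: 0.0274
```

Call:
step_arm([
  {"tx":0,"ty":0,"tz":-0.7,"ax":0,"ay":0,"az":0,"claw":-1},
  {"tx":0,"ty":0,"tz":0,"ax":0,"ay":0,"az":0,"claw":-1},
  {"tx":0,"ty":0,"tz":0,"ax":0,"ay":0,"az":0,"claw":-1},
])

```text
time_s: 13.2
tcp_pos: [0.5274, 0.2302, 0.201]
eef_rot: [180.0, 0.1, 173.3]
contact_force: [-0.7, 1.8, 9.0]
gripper_width: 0.0272
```

Call:
step_arm([
  {"tx":0,"ty":0,"tz":-0.7,"ax":0,"ay":0,"az":0,"claw":-1},
  {"tx":0,"ty":0,"tz":0,"ax":0,"ay":0,"az":0,"claw":-1},
  {"tx":0,"ty":0,"tz":0,"ax":0,"ay":0,"az":0,"claw":-1},
])

```text
time_s: 13.5
tcp_pos: [0.5275, 0.2302, 0.2009]
eef_rot: [180.0, 0.1, 173.4]
contact_force: [-2.4, 2.0, 13.2]
gripper_width: 0.0276
```

The eye bears on the red rod at TCP z = 201.0 mm, so the eye centre is 39 mm below the TCP. I'll lift 3 mm to centre the eye, then slide out along the rod.

Call:
step_arm([
  {"tx":0,"ty":0.3,"tz":1.8,"ax":0,"ay":0,"az":0,"claw":-1},
  {"tx":0,"ty":0,"tz":2.6,"ax":0,"ay":0,"az":0,"claw":-1},
  {"tx":0,"ty":0,"tz":0,"ax":0,"ay":0,"az":0,"claw":-1},
  {"tx":0,"ty":0,"tz":0,"ax":0,"ay":0,"az":0,"claw":-1},
])

```text
time_s: 13.9
tcp_pos: [0.5262, 0.2298, 0.2027]
eef_rot: [-179.9, -0.1, 173.3]
contact_force: [-0.1, -0.5, -3.2]
gripper_width: 0.0277
```

```bash
python3 - <<'E'
from h import *
s=r.get_state();print(s['tcp_pos'].round(5),s['contact_force'],s['moment'],s['gripper_width'])
E
```

```text
[0.52624 0.22982 0.20268] [-0.10835486 -0.53443204 -3.21179814] [ 0.05143116 -0.19819898  0.00601106] 0.027670583233320466
```

Call:
step_arm([
  {"tx":0,"ty":0.4,"tz":1.3,"ax":0,"ay":0,"az":0,"claw":-1},
  {"tx":-6,"ty":0.6,"tz":0,"ax":0,"ay":0,"az":0,"claw":-1},
  {"tx":-6,"ty":0.6,"tz":0,"ax":0,"ay":0,"az":0,"claw":-1},
  {"tx":-6,"ty":0.6,"tz":0,"ax":0,"ay":0,"az":0,"claw":-1},
  {"tx":-4,"ty":0.4,"tz":0,"ax":0,"ay":0,"az":0,"claw":-1},
  {"tx":0,"ty":0,"tz":0,"ax":0,"ay":0,"az":0,"claw":-1},
])

```text
time_s: 14.5
tcp_pos: [0.5043, 0.2332, 0.2052]
eef_rot: [180.0, 0.0, 173.4]
contact_force: [-0.5, -0.3, -1.8]
gripper_width: 0.0276
```

Call:
step_arm([
  {"tx":-4,"ty":0.4,"tz":0,"ax":0,"ay":0,"az":0,"claw":-1},
  {"tx":0,"ty":0,"tz":0,"ax":0,"ay":0,"az":0,"claw":-1},
])

```text
time_s: 14.7
tcp_pos: [0.5006, 0.2335, 0.205]
eef_rot: [180.0, -0.0, 173.3]
contact_force: [0.7, 0.3, -1.7]
gripper_width: 0.0278
```

Call:
step_arm([
  {"tx":-4,"ty":0.4,"tz":0,"ax":0,"ay":0,"az":0,"claw":-1},
  {"tx":0,"ty":0,"tz":0,"ax":0,"ay":0,"az":0,"claw":-1},
])

```text
time_s: 14.9
tcp_pos: [0.4966, 0.2339, 0.2049]
eef_rot: [-180.0, -0.0, 173.3]
contact_force: [0.2, -0.2, -2.2]
gripper_width: 0.0276
```

Call:
step_arm([
  {"tx":-4,"ty":0.4,"tz":0,"ax":0,"ay":0,"az":0,"claw":-1},
  {"tx":0,"ty":0,"tz":0,"ax":0,"ay":0,"az":0,"claw":-1},
])

```text
time_s: 15.1
tcp_pos: [0.4925, 0.2343, 0.2049]
eef_rot: [-180.0, -0.0, 173.3]
contact_force: [-0.5, -0.2, -2.2]
gripper_width: 0.0276
```

Call:
step_arm([
  {"tx":-4,"ty":0.4,"tz":-0.5,"ax":0,"ay":0,"az":0,"claw":-1},
  {"tx":-4,"ty":0.4,"tz":0,"ax":0,"ay":0,"az":0,"claw":-1},
  {"tx":0,"ty":0,"tz":0,"ax":0,"ay":0,"az":0,"claw":-1},
])

```text
time_s: 15.4
tcp_pos: [0.4844, 0.2351, 0.2045]
eef_rot: [180.0, -0.0, 173.3]
contact_force: [-0.3, -0.9, -1.3]
gripper_width: 0.0274
```

Call:
step_arm([
  {"tx":-5,"ty":0.5,"tz":0,"ax":0,"ay":0,"az":0,"claw":-1},
  {"tx":-5,"ty":0.5,"tz":0,"ax":0,"ay":0,"az":0,"claw":-1},
  {"tx":0,"ty":0,"tz":0,"ax":0,"ay":0,"az":0,"claw":-1},
])

```text
time_s: 15.7
tcp_pos: [0.4743, 0.2361, 0.2046]
eef_rot: [180.0, -0.0, 173.3]
contact_force: [-0.4, 0.3, -2.0]
gripper_width: 0.0278
```

Call:
step_arm([
  {"tx":-10,"ty":1,"tz":0,"ax":0,"ay":0,"az":0,"claw":-1},
  {"tx":-15,"ty":1.5,"tz":0,"ax":0,"ay":0,"az":0,"claw":-1},
  {"tx":0,"ty":0,"tz":0,"ax":0,"ay":0,"az":0,"claw":-1},
])

```text
time_s: 16.0
tcp_pos: [0.4479, 0.2384, 0.2044]
eef_rot: [-180.0, -0.0, 173.4]
contact_force: [-0.5, 0.1, -2.2]
gripper_width: 0.0276
```

The wrench is off the red arm without touching. Now I'll carry it to the green bracket, stopping short of the ball.

Call:
step_arm([
  {"tx":0,"ty":0,"tz":30,"ax":0,"ay":0,"az":0,"claw":-1},
  {"tx":0,"ty":0,"tz":30,"ax":0,"ay":0,"az":0,"claw":-1},
  {"tx":0,"ty":-10,"tz":0,"ax":0,"ay":0,"az":0,"claw":-1},
  {"tx":2.7,"ty":-25,"tz":0,"ax":0,"ay":0,"az":1.5,"claw":-1},
  {"tx":2.7,"ty":-35,"tz":0,"ax":0,"ay":0,"az":1.5,"claw":-1},
  {"tx":2.7,"ty":-35,"tz":0,"ax":0,"ay":0,"az":1.5,"claw":-1},
  {"tx":2.7,"ty":-35,"tz":0,"ax":0,"ay":0,"az":1.5,"claw":-1},
  {"tx":2.7,"ty":-35,"tz":0,"ax":0,"ay":0,"az":1.5,"claw":-1},
  {"tx":2.7,"ty":-35,"tz":0,"ax":0,"ay":0,"az":1.5,"claw":-1},
])

```text
time_s: 16.9
tcp_pos: [0.4654, 0.0272, 0.2642]
eef_rot: [180.0, 0.0, -177.6]
contact_force: [1.1, 0.3, -1.6]
gripper_width: 0.0275
```

Call:
step_arm([
  {"tx":2.7,"ty":-35,"tz":0,"ax":0,"ay":0,"az":1.5,"claw":-1},
  {"tx":2.7,"ty":-35,"tz":0,"ax":0,"ay":0,"az":1.5,"claw":-1},
  {"tx":2.7,"ty":-35,"tz":0,"ax":0,"ay":0,"az":1.5,"claw":-1},
  {"tx":2.7,"ty":-35,"tz":0,"ax":0,"ay":0,"az":1.5,"claw":-1},
  {"tx":2.7,"ty":-35,"tz":0,"ax":0,"ay":0,"az":1.5,"claw":-1},
  {"tx":2.7,"ty":-35,"tz":0,"ax":0,"ay":0,"az":1.5,"claw":-1},
  {"tx":2.7,"ty":-25,"tz":0,"ax":0,"ay":0,"az":1.5,"claw":-1},
  {"tx":1,"ty":-9,"tz":0,"ax":0,"ay":0,"az":0.95,"claw":-1},
  {"tx":0,"ty":0,"tz":0,"ax":0,"ay":0,"az":0,"claw":-1},
  {"tx":0,"ty":0,"tz":0,"ax":0,"ay":0,"az":0,"claw":-1},
])

```text
time_s: 17.9
tcp_pos: [0.4855, -0.2152, 0.2639]
eef_rot: [180.0, -0.0, -166.3]
contact_force: [-0.4, 0.6, -1.6]
gripper_width: 0.0275
```

```bash
python3 - <<'E'
from go import *
s=r.get_state();print(s['tcp_pos'].round(5),s['eef_rot'],s['contact_force'],s['gripper_width'],'d',delta(G,[-.165,-.002,.1928]).round(1))
E
```

```text
[ 0.48547 -0.21521  0.26395] [ 1.79971213e+02 -3.49295836e-02 -1.66277914e+02] [-0.37991967  0.61162274 -1.63365307] 0.027492342572316905 d [ -1.1 -35.5 -71.1]
```

Call:
step_arm([
  {"tx":-1.1,"ty":-20,"tz":0,"ax":0,"ay":0,"az":0,"claw":-1},
  {"tx":0,"ty":-15.5,"tz":-20,"ax":0,"ay":0,"az":0,"claw":-1},
  {"tx":0,"ty":0,"tz":-30,"ax":0,"ay":0,"az":0,"claw":-1},
  {"tx":0,"ty":0,"tz":-21,"ax":0,"ay":0,"az":0,"claw":-1},
  {"tx":0,"ty":0,"tz":0,"ax":0,"ay":0,"az":0,"claw":-1},
  {"tx":0,"ty":0,"tz":0,"ax":0,"ay":0,"az":0,"claw":-1},
  {"tx":0,"ty":0,"tz":0,"ax":0,"ay":0,"az":0,"claw":-1},
])

```text
time_s: 18.6
tcp_pos: [0.4859, -0.2507, 0.1951]
eef_rot: [-179.9, 0.1, -166.2]
contact_force: [1.2, 0.1, -2.4]
gripper_width: 0.0275
```

```bash
python3 - <<'E'
from go import *
s=r.get_state();print(s['tcp_pos'].round(5),s['eef_rot'],s['contact_force'],'d',delta(G,[-.165,-.002,.1928]).round(2))
c=grab('side','s3');t=grab('top','t3')
cr=lambda c,u,v:cv2.resize(c['image'][v:v+80,u:u+80],None,fx=5,fy=5,interpolation=cv2.INTER_CUBIC)
cv2.imwrite('pics/c3.png',np.hstack([cr(c,310,225),cr(t,345,185)]))
E
```

```text
[ 0.48592 -0.25067  0.19507] [-1.79927807e+02  1.16881776e-01 -1.66162224e+02] [ 1.23473497  0.12553074 -2.3772177 ] d [-1.58 -0.05 -2.27]
```

View pics/c3.png

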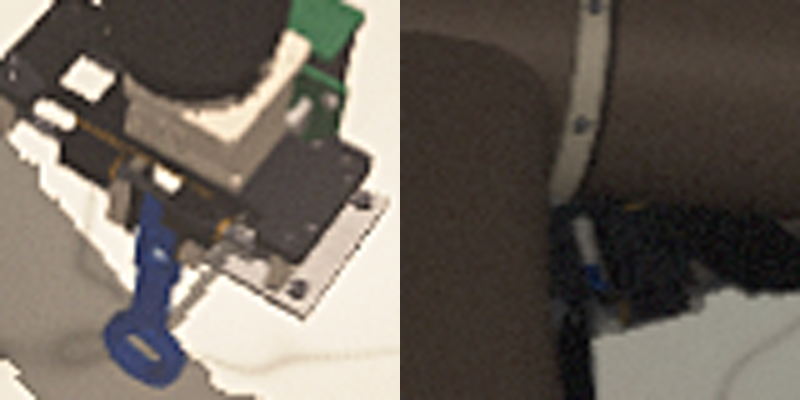

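The wrench hangs upright in the jaws, in front of the ball. I'll trim the pose before threading it.

Call:
step_arm([
  {"tx":-1.6,"ty":0,"tz":-2.2,"ax":0,"ay":0,"az":0,"claw":-1},
  {"tx":0,"ty":0,"tz":0,"ax":0,"ay":0,"az":0,"claw":-1},
  {"tx":0,"ty":0,"tz":0,"ax":0,"ay":0,"az":0,"claw":-1},
  {"tx":0,"ty":0,"tz":0,"ax":0,"ay":0,"az":0,"claw":-1},
])

```text
time_s: 19.1
tcp_pos: [0.4833, -0.2509, 0.1914]
eef_rot: [-180.0, 0.0, -166.2]
contact_force: [0.4, -0.4, -2.1]
gripper_width: 0.0276
```

```bash
cat > st.py <<'E'
from go import *
s=r.get_state();print(s['tcp_pos'].round(5),s['eef_rot'].round(2),s['contact_force'].round(1))
L=W([0,0,-G[2]],[s['tcp_pos']-[G[0],G[1],0]])[0]; print('local mm',(L*1000).round(2),'corr to y-2 z192.9',(W([0,0,G[2]],[[0,-.002-L[1],.1929-L[2]]])*1000).round(2))
E
python3 st.py
```

```text
[ 0.48334 -0.25095  0.19138] [-1.7999e+02  1.0000e-02 -1.6622e+02] [ 0.4 -0.4 -2.1]
local mm [-166.03   -1.98  191.38] corr to y-2 z192.9 [[ 0.01 -0.02  1.52]]
```

Call:
step_arm([
  {"tx":0,"ty":0,"tz":1.2,"ax":0,"ay":0,"az":0,"claw":-1},
  {"tx":0,"ty":0,"tz":0,"ax":0,"ay":0,"az":0,"claw":-1},
  {"tx":0,"ty":0,"tz":0,"ax":0,"ay":0,"az":0,"claw":-1},
  {"tx":0,"ty":0,"tz":0,"ax":0,"ay":0,"az":0,"claw":-1},
])

```text
time_s: 19.5
tcp_pos: [0.4833, -0.2509, 0.1924]
eef_rot: [180.0, 0.0, -166.2]
contact_force: [0.4, -0.5, -2.4]
gripper_width: 0.0278
```

```bash
python3 st.py
```

```text
[ 0.48331 -0.25089  0.19243] [ 180.      0.   -166.22] [ 0.4 -0.5 -2.4]
local mm [-166.05   -1.91  192.43] corr to y-2 z192.9 [[ 0.02 -0.08  0.47]]
```

Call:
step_arm([
  {"tx":4.9,"ty":1.2,"tz":0.4,"ax":0,"ay":0,"az":0,"claw":-1},
  {"tx":4.9,"ty":1.2,"tz":0,"ax":0,"ay":0,"az":0,"claw":-1},
  {"tx":4.9,"ty":1.2,"tz":0,"ax":0,"ay":0,"az":0,"claw":-1},
  {"tx":4.9,"ty":1.2,"tz":0,"ax":0,"ay":0,"az":0,"claw":-1},
  {"tx":0,"ty":0,"tz":0,"ax":0,"ay":0,"az":0,"claw":-1},
  {"tx":0,"ty":0,"tz":0,"ax":0,"ay":0,"az":0,"claw":-1},
  {"tx":0,"ty":0,"tz":0,"ax":0,"ay":0,"az":0,"claw":-1},
])

```text
time_s: 20.2
tcp_pos: [0.5028, -0.2461, 0.1928]
eef_rot: [180.0, -0.0, -166.2]
contact_force: [0.5, -0.8, -2.5]
gripper_width: 0.0276
```

```bash
python3 st.py
```

```text
[ 0.50276 -0.24606  0.19279] [ 1.7999e+02 -1.0000e-02 -1.6622e+02] [ 0.5 -0.8 -2.5]
local mm [-146.     -1.87  192.79] corr to y-2 z192.9 [[ 0.03 -0.13  0.11]]
```

Call:
step_arm([
  {"tx":2.9,"ty":0.6,"tz":0.1,"ax":0,"ay":0,"az":0,"claw":-1},
  {"tx":2.9,"ty":0.7,"tz":0,"ax":0,"ay":0,"az":0,"claw":-1},
  {"tx":0,"ty":0,"tz":0,"ax":0,"ay":0,"az":0,"claw":-1},
])

```text
time_s: 20.5
tcp_pos: [0.5091, -0.2448, 0.193]
eef_rot: [-180.0, 0.0, -166.2]
contact_force: [0.3, 0.3, -2.0]
gripper_width: 0.0278
```

Call:
step_arm([
  {"tx":2,"ty":0.5,"tz":0,"ax":0,"ay":0,"az":0,"claw":-1},
  {"tx":0,"ty":0,"tz":0,"ax":0,"ay":0,"az":0,"claw":-1},
])

```text
time_s: 20.7
tcp_pos: [0.5109, -0.2443, 0.1929]
eef_rot: [-180.0, -0.0, -166.2]
contact_force: [-0.7, -0.7, -2.4]
gripper_width: 0.0281
```

Call:
step_arm([
  {"tx":2,"ty":0.5,"tz":0,"ax":0,"ay":0,"az":0,"claw":-1},
  {"tx":0,"ty":0,"tz":0,"ax":0,"ay":0,"az":0,"claw":-1},
])

```text
time_s: 20.9
tcp_pos: [0.5129, -0.2438, 0.1929]
eef_rot: [-180.0, -0.0, -166.2]
contact_force: [0.3, 1.0, -2.6]
gripper_width: 0.0277
```

Call:
step_arm([
  {"tx":2,"ty":0.5,"tz":0,"ax":0,"ay":0,"az":0,"claw":-1},
  {"tx":0,"ty":0,"tz":0,"ax":0,"ay":0,"az":0,"claw":-1},
])

```text
time_s: 21.1
tcp_pos: [0.5149, -0.2433, 0.193]
eef_rot: [-180.0, 0.0, -166.2]
contact_force: [-0.8, -0.4, -2.3]
gripper_width: 0.0282
```

```bash
python3 st.py
```

```text
[ 0.51495 -0.24329  0.19297] [-1.7999e+02  1.0000e-02 -1.6621e+02] [-0.8 -0.4 -2.3]
local mm [-133.51   -2.09  192.97] corr to y-2 z192.9 [[-0.02  0.09 -0.07]]
```

No contact so far. The eye plate is now moving over the ball, so I'll keep to small steps.

Call:
step_arm([
  {"tx":2,"ty":0.5,"tz":0,"ax":0,"ay":0,"az":0,"claw":-1},
  {"tx":2,"ty":0.5,"tz":0,"ax":0,"ay":0,"az":0,"claw":-1},
  {"tx":0,"ty":0,"tz":0,"ax":0,"ay":0,"az":0,"claw":-1},
])

```text
time_s: 21.4
tcp_pos: [0.519, -0.2423, 0.1929]
eef_rot: [-180.0, 0.0, -166.2]
contact_force: [0.3, -0.2, -2.2]
gripper_width: 0.0278
```

Call:
step_arm([
  {"tx":2,"ty":0.5,"tz":0,"ax":0,"ay":0,"az":0,"claw":-1},
  {"tx":2,"ty":0.5,"tz":0,"ax":0,"ay":0,"az":0,"claw":-1},
  {"tx":0,"ty":0,"tz":0,"ax":0,"ay":0,"az":0,"claw":-1},
])

```text
time_s: 21.7
tcp_pos: [0.523, -0.2413, 0.1929]
eef_rot: [-180.0, 0.0, -166.2]
contact_force: [0.5, 0.6, -2.4]
gripper_width: 0.0277
```

Call:
step_arm([
  {"tx":2,"ty":0.5,"tz":0,"ax":0,"ay":0,"az":0,"claw":-1},
  {"tx":2,"ty":0.5,"tz":0,"ax":0,"ay":0,"az":0,"claw":-1},
  {"tx":0,"ty":0,"tz":0,"ax":0,"ay":0,"az":0,"claw":-1},
])

```text
time_s: 22.0
tcp_pos: [0.527, -0.2403, 0.1929]
eef_rot: [-180.0, 0.0, -166.2]
contact_force: [0.5, 1.5, -2.2]
gripper_width: 0.0277
```

Call:
step_arm([
  {"tx":3,"ty":0.7,"tz":0,"ax":0,"ay":0,"az":0,"claw":-1},
  {"tx":3,"ty":0.7,"tz":0,"ax":0,"ay":0,"az":0,"claw":-1},
  {"tx":0,"ty":0,"tz":0,"ax":0,"ay":0,"az":0,"claw":-1},
])

```text
time_s: 22.3
tcp_pos: [0.5332, -0.2388, 0.1929]
eef_rot: [-180.0, 0.0, -166.2]
contact_force: [0.8, 1.0, -2.2]
gripper_width: 0.0274
```

```bash
python3 st.py
```

```text
[ 0.53317 -0.23883  0.1929 ] [-180.      0.   -166.21] [ 0.8  1.  -2.2]
local mm [-114.75   -2.11  192.9 ] corr to y-2 z192.9 [[-0.03  0.1   0.  ]]
```

Call:
step_arm([
  {"tx":4.9,"ty":1.2,"tz":0,"ax":0,"ay":0,"az":0,"claw":-1},
  {"tx":4.9,"ty":1.2,"tz":0,"ax":0,"ay":0,"az":0,"claw":-1},
  {"tx":4.9,"ty":1.2,"tz":0,"ax":0,"ay":0,"az":0,"claw":-1},
  {"tx":4.9,"ty":1.2,"tz":0,"ax":0,"ay":0,"az":0,"claw":-1},
  {"tx":4.9,"ty":1.2,"tz":0,"ax":0,"ay":0,"az":0,"claw":-1},
  {"tx":3,"ty":0.7,"tz":0,"ax":0,"ay":0,"az":0,"claw":-1},
  {"tx":0,"ty":0,"tz":0,"ax":0,"ay":0,"az":0,"claw":-1},
  {"tx":0,"ty":0,"tz":-1.5,"ax":0,"ay":0,"az":0,"claw":-1},
  {"tx":0,"ty":0,"tz":-1.3,"ax":0,"ay":0,"az":0,"claw":-1},
  {"tx":0,"ty":0,"tz":0,"ax":0,"ay":0,"az":0,"claw":-1},
  {"tx":0,"ty":0,"tz":0,"ax":0,"ay":0,"az":0,"claw":-1},
  {"tx":0,"ty":0,"tz":0,"ax":0,"ay":0,"az":0,"claw":-1},
])

```text
time_s: 23.5
tcp_pos: [0.5601, -0.2322, 0.1903]
eef_rot: [-180.0, 0.0, -166.2]
contact_force: [-1.1, 0.1, 1.6]
gripper_width: 0.0276
```

```bash
python3 st.py
```

```text
[ 0.5601  -0.23224  0.19034] [-180.      0.   -166.22] [-1.1  0.1  1.6]
local mm [-87.02  -2.13 190.34] corr to y-2 z192.9 [[-0.03  0.13  2.56]]
```

The eye now rests on the green rod: Fz went from −2.3 to +1.6 N. I'll release the wrench and withdraw upward.

Call:
step_arm([
  {"tx":0,"ty":0,"tz":0,"ax":0,"ay":0,"az":0,"claw":-0.3},
  {"tx":0,"ty":0,"tz":0,"ax":0,"ay":0,"az":0,"claw":-0.1},
  {"tx":0,"ty":0,"tz":0,"ax":0,"ay":0,"az":0,"claw":0.2},
  {"tx":0,"ty":0,"tz":0,"ax":0,"ay":0,"az":0,"claw":0.2},
  {"tx":0,"ty":0,"tz":0,"ax":0,"ay":0,"az":0,"claw":0.2},
  {"tx":0,"ty":0,"tz":0,"ax":0,"ay":0,"az":0,"claw":0.2},
  {"tx":0,"ty":0,"tz":15,"ax":0,"ay":0,"az":0,"claw":0.2},
  {"tx":0,"ty":0,"tz":30,"ax":0,"ay":0,"az":0,"claw":0.2},
  {"tx":0,"ty":0,"tz":40,"ax":0,"ay":0,"az":0,"claw":0.2},
  {"tx":0,"ty":0,"tz":40,"ax":0,"ay":0,"az":0,"claw":0.2},
], newtons=20)

```text
time_s: 24.5
tcp_pos: [0.5598, -0.2322, 0.3163]
eef_rot: [180.0, -0.1, -166.2]
contact_force: [1.7, -0.5, -0.3]
gripper_width: 0.0526
```

Call:
step_arm([
  {"tx":-4,"ty":20,"tz":0,"ax":0,"ay":0,"az":-1.7,"claw":0},
  {"tx":-4.4,"ty":40,"tz":0,"ax":0,"ay":0,"az":-1.7,"claw":0},
  {"tx":-4.4,"ty":40,"tz":0,"ax":0,"ay":0,"az":-1.7,"claw":0},
  {"tx":-4.4,"ty":40,"tz":0,"ax":0,"ay":0,"az":-1.7,"claw":0},
  {"tx":-4.4,"ty":40,"tz":0,"ax":0,"ay":0,"az":-1.7,"claw":0},
  {"tx":-4.4,"ty":40,"tz":0,"ax":0,"ay":0,"az":-1.7,"claw":0},
  {"tx":-4.4,"ty":40,"tz":0,"ax":0,"ay":0,"az":-1.7,"claw":0},
  {"tx":-4.4,"ty":40,"tz":0,"ax":0,"ay":0,"az":-1.7,"claw":0},
  {"tx":-4.4,"ty":40,"tz":0,"ax":0,"ay":0,"az":-1.7,"claw":0},
  {"tx":-4.4,"ty":40,"tz":0,"ax":0,"ay":0,"az":-1.7,"claw":0},
  {"tx":-4.4,"ty":40,"tz":0,"ax":0,"ay":0,"az":-1.7,"claw":0},
  {"tx":-4.4,"ty":40,"tz":0,"ax":0,"ay":0,"az":-1,"claw":0},
])

```text
time_s: 25.7
tcp_pos: [0.5073, 0.2294, 0.3154]
eef_rot: [180.0, 0.0, 174.0]
contact_force: [1.8, -0.6, 0.0]
gripper_width: 0.0436
```

Call:
step_arm([
  {"tx":0,"ty":4.4,"tz":0,"ax":0,"ay":0,"az":0,"claw":0},
  {"tx":0,"ty":0,"tz":0,"ax":0,"ay":0,"az":0,"claw":0},
  {"tx":0,"ty":0,"tz":0,"ax":0,"ay":0,"az":0,"claw":0},
])

```text
time_s: 26.0
tcp_pos: [0.5078, 0.2317, 0.3151]
eef_rot: [-180.0, -0.0, 174.1]
contact_force: [0.1, -0.6, 0.8]
gripper_width: 0.0438
```

```bash
python3 - <<'E'
from h import *
s=r.get_state();print(s['tcp_pos'].round(5),s['eef_rot'],s['contact_force'])
c=grab('side','s4');t=grab('top','t4')
cr=lambda c,u,v:cv2.resize(c['image'][v:v+80,u:u+80],None,fx=5,fy=5,interpolation=cv2.INTER_CUBIC)
cv2.imwrite('pics/c4.png',np.hstack([cr(c,325,215),cr(t,335,165)]))
h=np.array([.5775,.225,.165]);prev=None
for a in np.linspace(1.571,.6,9):
    p=h+np.array([-.9947*.07*np.sin(a),.1028*.07*np.sin(a),.07*np.cos(a)+.008]); print(a.round(2),p.round(4),None if prev is None else ((p-prev)*1000).round(1)); prev=p
E
```

```text
[0.50776 0.23169 0.31511] [-1.79983466e+02 -8.96990263e-03  1.74092503e+02] [ 0.08271923 -0.60048547  0.77474453]
1.57 [0.5079 0.2322 0.173 ] None
1.45 [0.5084 0.2321 0.1815] [ 0.5 -0.1  8.5]
1.33 [0.5099 0.232  0.1898] [ 1.5 -0.2  8.4]
1.21 [0.5124 0.2317 0.1979] [ 2.5 -0.3  8.1]
1.09 [0.5159 0.2314 0.2057] [ 3.5 -0.4  7.7]
0.96 [0.5203 0.2309 0.2129] [ 4.4 -0.5  7.3]
0.84 [0.5255 0.2304 0.2196] [ 5.2 -0.5  6.7]
0.72 [0.5315 0.2298 0.2256] [ 6.  -0.6  6. ]
0.6 [0.5382 0.2291 0.2308] [ 6.7 -0.7  5.2]
```

View pics/c4.png

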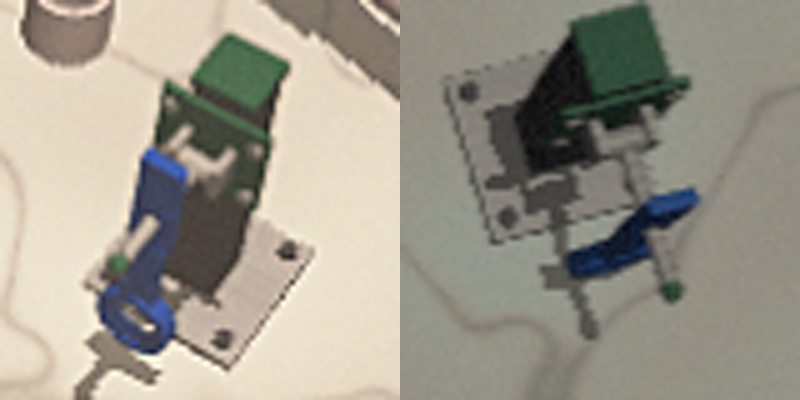

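The wrench hangs upright on the green rod behind the ball (ball at side (348,267), eye near (351,265)), and nothing else holds it. Next I'll straddle the red rod, grip it lightly and swing it up.

Call:
step_arm([
  {"tx":0,"ty":0.5,"tz":-45,"ax":0,"ay":0,"az":0,"claw":0},
  {"tx":0,"ty":0,"tz":-45,"ax":0,"ay":0,"az":0,"claw":0},
  {"tx":0,"ty":0,"tz":-35,"ax":0,"ay":0,"az":0,"claw":0},
  {"tx":0,"ty":0,"tz":-17,"ax":0,"ay":0,"az":0,"claw":0},
  {"tx":0,"ty":0,"tz":0,"ax":0,"ay":0,"az":0,"claw":-1},
  {"tx":0,"ty":0,"tz":0,"ax":0,"ay":0,"az":0,"claw":-1},
  {"tx":0,"ty":0,"tz":0,"ax":0,"ay":0,"az":0,"claw":-1},
  {"tx":0,"ty":0,"tz":0,"ax":0,"ay":0,"az":0,"claw":-1},
  {"tx":0,"ty":0,"tz":0,"ax":0,"ay":0,"az":0,"claw":-1},
  {"tx":0,"ty":0,"tz":0,"ax":0,"ay":0,"az":0,"claw":-1},
], newtons=8)

```text
time_s: 27.1
tcp_pos: [0.5084, 0.2336, 0.1743]
eef_rot: [179.9, 0.1, 174.1]
contact_force: [-1.7, 3.4, 3.5]
gripper_width: 0.0091
```

Call:
step_arm([
  {"tx":0.5,"ty":-0.1,"tz":8.5,"ax":0,"ay":0,"az":0,"claw":-1},
  {"tx":1.5,"ty":-0.2,"tz":8.4,"ax":0,"ay":0,"az":0,"claw":-1},
  {"tx":2.5,"ty":-0.3,"tz":8.1,"ax":0,"ay":0,"az":0,"claw":-1},
  {"tx":3.5,"ty":-0.4,"tz":7.7,"ax":0,"ay":0,"az":0,"claw":-1},
])

```text
time_s: 27.5
tcp_pos: [0.5157, 0.2326, 0.2065]
eef_rot: [179.9, -0.0, 174.1]
contact_force: [-0.2, 4.7, -3.2]
gripper_width: 0.0096
```

Call:
step_arm([
  {"tx":4.4,"ty":-0.5,"tz":7.3,"ax":0,"ay":0,"az":0,"claw":-1},
  {"tx":5.2,"ty":-0.5,"tz":6.7,"ax":0,"ay":0,"az":0,"claw":-1},
  {"tx":6,"ty":-0.6,"tz":6,"ax":0,"ay":0,"az":0,"claw":-1},
  {"tx":6.7,"ty":-0.7,"tz":5.2,"ax":0,"ay":0,"az":0,"claw":-1},
])

```text
time_s: 27.9
tcp_pos: [0.5376, 0.23, 0.2316]
eef_rot: [180.0, -0.1, 174.1]
contact_force: [-2.1, 4.4, -0.6]
gripper_width: 0.0098
```

Call:
step_arm([
  {"tx":0,"ty":0,"tz":0,"ax":0,"ay":0,"az":0,"claw":0},
  {"tx":0,"ty":0,"tz":0,"ax":0,"ay":0,"az":0,"claw":0},
  {"tx":0,"ty":0,"tz":0,"ax":0,"ay":0,"az":0,"claw":0},
  {"tx":0,"ty":0,"tz":25,"ax":0,"ay":0,"az":0,"claw":0},
  {"tx":0,"ty":0,"tz":25,"ax":0,"ay":0,"az":0,"claw":0},
  {"tx":-20,"ty":2,"tz":0,"ax":0,"ay":0,"az":0,"claw":-1},
  {"tx":-24.6,"ty":2.5,"tz":0,"ax":0,"ay":0,"az":0,"claw":-1},
  {"tx":0,"ty":0,"tz":0,"ax":0,"ay":0,"az":0,"claw":-1},
  {"tx":0,"ty":0,"tz":-25,"ax":0,"ay":0,"az":0,"claw":-1},
  {"tx":0,"ty":0,"tz":-23,"ax":0,"ay":0,"az":0,"claw":-1},
  {"tx":0,"ty":0,"tz":0,"ax":0,"ay":0,"az":0,"claw":-1},
])

```text
time_s: 29.0
tcp_pos: [0.492, 0.2326, 0.2301]
eef_rot: [-179.8, -0.2, 174.1]
contact_force: [-1.0, -0.6, 0.7]
gripper_width: 0.0025
```

Call:
step_arm([
  {"tx":10,"ty":-1,"tz":0,"ax":0,"ay":0,"az":0,"claw":-1},
  {"tx":10,"ty":-1,"tz":0,"ax":0,"ay":0,"az":0,"claw":-1},
  {"tx":10,"ty":-1,"tz":0,"ax":0,"ay":0,"az":0,"claw":-1},
  {"tx":10,"ty":-1,"tz":0,"ax":0,"ay":0,"az":0,"claw":-1},
  {"tx":8,"ty":-0.8,"tz":0,"ax":0,"ay":0,"az":0,"claw":-1},
  {"tx":8,"ty":-0.8,"tz":0,"ax":0,"ay":0,"az":0,"claw":-1},
  {"tx":6,"ty":-0.6,"tz":0,"ax":0,"ay":0,"az":0,"claw":-1},
  {"tx":0,"ty":0,"tz":0,"ax":0,"ay":0,"az":0,"claw":-1},
])

```text
time_s: 29.8
tcp_pos: [0.5563, 0.2275, 0.2327]
eef_rot: [-180.0, -0.0, 174.1]
contact_force: [-0.7, 0.4, -0.2]
gripper_width: 0.0003
```

Call:
step_arm([
  {"tx":3,"ty":-0.3,"tz":0,"ax":0,"ay":0,"az":0,"claw":-1},
  {"tx":0,"ty":0,"tz":0,"ax":0,"ay":0,"az":0,"claw":-1},
])

```text
time_s: 30.0
tcp_pos: [0.5586, 0.2273, 0.233]
eef_rot: [-180.0, -0.0, 174.1]
contact_force: [-0.6, -0.1, -0.2]
gripper_width: 0.0003
```

Call:
step_arm([
  {"tx":2,"ty":-0.2,"tz":0,"ax":0,"ay":0,"az":0,"claw":-1},
  {"tx":0,"ty":0,"tz":0,"ax":0,"ay":0,"az":0,"claw":-1},
])

```text
time_s: 30.2
tcp_pos: [0.5605, 0.2272, 0.2331]
eef_rot: [-180.0, -0.0, 174.1]
contact_force: [-0.6, -1.0, 0.7]
gripper_width: 0.0004
```

Call:
step_arm([
  {"tx":2,"ty":-0.2,"tz":0,"ax":0,"ay":0,"az":0,"claw":-1},
  {"tx":0,"ty":0,"tz":0,"ax":0,"ay":0,"az":0,"claw":-1},
])

```text
time_s: 30.4
tcp_pos: [0.5626, 0.227, 0.2332]
eef_rot: [180.0, 0.0, 174.1]
contact_force: [-1.0, -0.9, 0.1]
gripper_width: 0.0005
```

Call:
step_arm([
  {"tx":1.5,"ty":-0.2,"tz":0,"ax":0,"ay":0,"az":0,"claw":-1},
  {"tx":0,"ty":0,"tz":0,"ax":0,"ay":0,"az":0,"claw":-1},
])

```text
time_s: 30.6
tcp_pos: [0.5642, 0.2269, 0.2332]
eef_rot: [180.0, 0.0, 174.1]
contact_force: [-0.8, 0.4, -0.0]
gripper_width: 0.0004
```

Call:
step_arm([
  {"tx":1.5,"ty":-0.2,"tz":0,"ax":0,"ay":0,"az":0,"claw":-1},
  {"tx":0,"ty":0,"tz":0,"ax":0,"ay":0,"az":0,"claw":-1},
])

```text
time_s: 30.8
tcp_pos: [0.565, 0.2266, 0.233]
eef_rot: [-180.0, -0.1, 174.1]
contact_force: [-4.9, 0.3, 1.7]
gripper_width: 0.0005
```

The red arm is against its stop. One more small press, then back off and look.

Call:
step_arm([
  {"tx":1.2,"ty":0,"tz":0,"ax":0,"ay":0,"az":0,"claw":-1},
  {"tx":0,"ty":0,"tz":0,"ax":0,"ay":0,"az":0,"claw":-1},
  {"tx":0,"ty":0,"tz":0,"ax":0,"ay":0,"az":0,"claw":-1},
])

```text
time_s: 31.1
tcp_pos: [0.5653, 0.2266, 0.233]
eef_rot: [-180.0, -0.1, 174.1]
contact_force: [-9.3, 0.3, 5.2]
gripper_width: 0.0009
```

Call:
step_arm([
  {"tx":-10,"ty":1,"tz":0,"ax":0,"ay":0,"az":0,"claw":-1},
  {"tx":-30,"ty":3,"tz":0,"ax":0,"ay":0,"az":0,"claw":-1},
  {"tx":-40,"ty":4,"tz":20,"ax":0,"ay":0,"az":0,"claw":-1},
  {"tx":-20,"ty":30,"tz":35,"ax":0,"ay":0,"az":0,"claw":-1},
  {"tx":0,"ty":40,"tz":0,"ax":0,"ay":0,"az":0,"claw":-1},
  {"tx":0,"ty":40,"tz":0,"ax":0,"ay":0,"az":0,"claw":-1},
  {"tx":0,"ty":0,"tz":0,"ax":0,"ay":0,"az":0,"claw":-1},
  {"tx":0,"ty":0,"tz":0,"ax":0,"ay":0,"az":0,"claw":-1},
])

```text
time_s: 31.9
tcp_pos: [0.4664, 0.3452, 0.2874]
eef_rot: [-180.0, -0.0, 174.2]
contact_force: [-0.3, -0.4, -0.1]
gripper_width: 0.0002
```

```bash
python3 - <<'E'
from h import *
print(r.get_state()['contact_force'])
c=grab('side','s5');t=grab('top','t5')
cr=lambda c,u,v:cv2.resize(c['image'][v:v+80,u:u+80],None,fx=5,fy=5,interpolation=cv2.INTER_CUBIC)
cv2.imwrite('pics/c5.png',np.hstack([cr(c,225,140),cr(c,325,215)]))
E
```

```text
[-0.26982339 -0.41069627 -0.06538226]
```

View pics/c5.png

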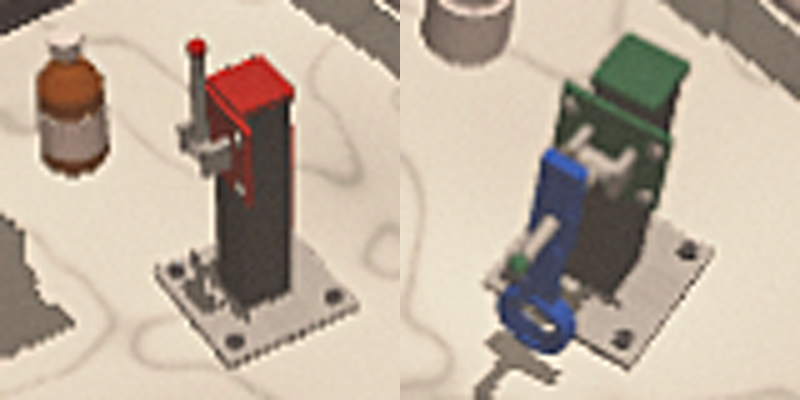

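View pics/t5.png

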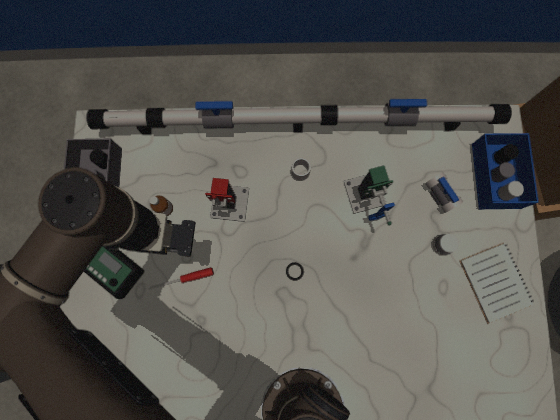

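The red arm stands upright against its post (ball at side (264,149)). The wrench still hangs on the level green arm behind the ball, the bystanders are where they were, and the robot is clear of everything. I'll hand in the job.

```bash
python3 -c "
from plant import r
print(r.close_job())"
```

```text
the job is handed in; nothing more can be done
None
```

The wrench now hangs by its eye on the lowered green arm, and the red arm is folded up against its post. I handed the job in at about 32 s; it reported no verdict.

- **Green arm:** I folded it down until it pressed against its stop with about 10 N. By touch the hinge height is about 154 mm.
- **Wrench:** I took it off the red arm and threaded it over the green ball, with no force above the roughly 1 N noise. I let go of it about 41 mm behind the ball.
- **Red arm:** I swung it up and pressed it to its stop with about 9 N.

**Last checks:** The final pictures show the wrench upright on the level green arm, the red arm upright, the bystanders apparently where they were, and the robot clear with no contact force.

**Disagreements:** My first camera estimate of the green hinge height was 159 mm, against 154 mm by touch. Taking the red ball as a height reference, the cameras also gave 154 mm. The green rod also lay 2 mm to the side of the fitted post axis, so I used the position felt with the gripper. I did not measure the final arm angles; they rest on the stop contacts and the pictures.

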